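# Build up the drive axle and the idler axle

### The job

Build up the two little axle stands for the club's robot. On the taller axle (square base) slide the wheel on first, all the way down, then the spacer on top of it, then the large gear; on the short axle (round base) seat the small gear. Every part must sit flat and fully down with its hub side up as it lies now, and leave the wrench and the screwdriver where they are.

Things in the scene. Friction and masses are not known exactly. Their poses are not given: they have to be found in the camera images.
- wheel_center (a point): The wheel: grey tyre, metal centre, 60 mm diameter, 24 mm thick, flat on both faces, smooth round outside, about 0.12 kg. The point is its centre, half-way up (12 mm above its underside). 18 mm bore right through along z (up). Lies flat on the bench, any yaw.
- spacer_center (a point): The spacer: a plain short metal tube, 30 mm outside diameter, 20 mm tall, about 0.03 kg. The point is its centre, half-way up (10 mm above its underside). 18 mm bore right through along z (up). Lies flat on the bench, any yaw.
- large_gear_center (a point): The large gear: a toothed metal disc 76 mm over the teeth and 10 mm thick, with a round hub of 28 mm diameter standing 12 mm above the disc's upper face (22 mm tall in all); best gripped by the hub. About 0.12 kg. The point is on its axis, half-way up (11 mm above its underside; the hub's top is 11 mm above the point). 18 mm bore right through along z (up). Lies flat on the bench, any yaw.
- small_gear_center (a point): The small gear: a toothed metal disc 44 mm over the teeth and 10 mm thick, with a round hub of 28 mm diameter standing 12 mm above the disc's upper face (22 mm tall in all); best gripped by the hub. About 0.05 kg. The point is on its axis, half-way up (11 mm above its underside; the hub's top is 11 mm above the point). 18 mm bore right through along z (up). Lies flat on the bench, any yaw.
- drive_seat (a point): Tall axle on a fixed stand: 90 mm square plywood base 8 mm thick, on it a 40 mm round metal shoulder (top 22 mm above the bench), and an upright 12 mm steel axle rising 60 mm above the shoulder, its last 8 mm tapered. The point is on the axle line at the shoulder top, where the first part rests; z up. Wheel and spacer take up 44 mm; the large gear ends 6 mm above the tip.
- idler_seat (a point): Short axle on a fixed stand: round plywood base 84 mm across, 8 mm thick, on it a 40 mm round metal shoulder (top 22 mm above the bench), and an upright 12 mm steel axle rising 20 mm above the shoulder, its last 8 mm tapered. The point is on the axle line at the shoulder top, where the part rests; z up.
- wrench: A loose wrench about 140 mm long, lying along its own x axis on the bench among the parts; to be left alone. The origin is on its underside, about the middle of its length.
- screwdriver: A loose screwdriver about 150 mm long, lying along its own x axis on the bench among the parts; to be left alone. The origin is on its underside, about the middle of its length.
Mind the look-alikes: they are no part of the job. What is shaped like the part that bears large_gear_center but blue or brown is not meant.

How it is judged:
By the outcome, as a careful person would: the job done as asked, in the order asked, and still so for the second after the job is handed in, with the robot touching nothing.
It also fails if it takes over 112 s, if anything falls off the work surface, if the arm or the gripper's body presses on something with over 40 N, if the wrist force passes 120 N, or if a joint passes its speed limit or range.

### The arm

A 6-joint arm with a two-finger parallel gripper is mounted at the origin on the work surface. World frame = base frame: x ahead of the robot, y to its left, z up, the work surface at z = 0. Lengths are in m, angles in rad, forces in N, time in s.
With the tool pointing down it reaches from about 0.25 to 0.85 m from the base axis. Payload 12.5 kg.
Tool frame: the origin (TCP) lies on the mounting face of the last link; the fingertips stand 186 mm ahead of it and the grasp point (between the pads) lies manip.grasp_offset ahead of it (manip.grasp_offset is the distance from the TCP to the grasp point, in m); z points along the fingers, y is the direction in which the jaws open and shut (so a half turn about z gives the same grasp; the last joint's range is limited). The gripper opens to 93 mm and grips with 3 to 60 N. Pads are 15 mm wide; open, the fingers measure 128 mm over their backs; the gripper's body (75 mm by 188 mm) begins 65 mm behind the grasp point.
Start: joints at [-1.292, 0.351, 1.652, -0, 1.139, -0.085], TCP at [0.196, -0.514, 0.405] pointing down, gripper open.
Joint ranges: [-2.75, 2.75], [-0.79, 2.1], [0.01, 2.65], [-1.57, 4.71], [0.07, 3.14], [-2.87, 2.87]. Speed limits (rad/s): [2.22, 2.22, 2.79, 3.14, 3.14, 3.14].

### API

Orientations are given as a unit quaternion [w, x, y, z].
In Python, from station import manip gives the robot as it stands.
- The arm moves only by the tool play_rows, never from a script. Its argument "moves" is a list of rows, each a list of 2 entries, a list of its own where there are three numbers: the shift along the tool's x, y, z in cm, then the turn about the tool's z in degrees. In form: [[[tx, ty, tz], turn], ...]. A call has 1 to 10 rows; each row is the pose to reach, as a shift and turn from the pose commanded when the call began, along the tool's axes at that moment; what a row does not reach only later rows make up. A row lasts 1/10 s, in which the tool goes at most 50 mm and 8.59 degrees, less where a joint would pass 70% of its speed; a pose out of reach is approached as far as the arm can. A call with a gripper value outside its range is refused whole. "claw" is the opening, from 0 (shut) to 1 (fully open), set as the call begins (left out, the last holds). The fingers move at their own pace and stop on an object; "squeeze" is the grip in N (left out, the last holds). Time passes only in rows, so rows that repeat a pose let the fingers close. It gives the time, the measured TCP pose, the force and the opening at its end, in the units of the state.
- manip.sense(): the state, without advancing time (a new reading comes with each control period).
- manip.get_image(name): name is "side" or "top"; returns the picture (480x640x3 uint8, red, green, blue); there is no depth.
- manip.get_calibration(name): a dict with "camera_matrix" (3x3 intrinsics, pixels), "T" (4x4, takes a point from camera to world coordinates). Camera axes: x right, y up, looking along -z (the intrinsics and any distortion apply to the point x, -y, -z); pixel columns grow to the right and rows downward; lengths in m; the calibration is good to about 2 mm. A picture is of the moment at which its call begins. get_calibration takes no time and is no camera call.
- manip.job_done(): hands the job in, once; it reports no verdict.
Trained networks look in the newest picture that a camera, given by its name, has taken for a name from the list of things; names that differ only in an ending like _2 or _b are one class to them, and where a whole thing is asked for, a point or a joint stands for the part that bears it (a point fixed in the world has none). Each returns a list of dicts, best first, with "conf" (0 to 1); they miss things now and then, are a little off and sometimes report something else, mostly with a low value. They report only what shows in the picture. A call takes as long as a camera call. They do not tell look-alikes from the thing itself.
- manip.search_frame(camera, label): "point" ([row, column] as shares, 0 to 1, of the picture: columns of its width, rows of its height, amid what is visible of it).
- manip.regions_of(camera, label): "pixels" (480x640 bool, what is visible of it) and "point" ([row, column] as shares, 0 to 1, of the picture: columns of its width, rows of its height, amid what is visible of it).
The state is a dict: "clock": time; "joints": joint angles; "joint_velocities": joint speeds; "joint_torque": joint torques, N m; "ee_pos": TCP position; "tool_rot": TCP orientation; "contact_force": force on the tool from outside, world axes, zero at the start; "wrist_torque": the same for the moment, N m; "finger_gap": finger opening in m.
Only numpy, scipy, OpenCV 4.12 (cv2) and the standard library are available. Lean on these libraries where they do the work, as an engineer would, in place of code of your own. Each camera call takes 0.05 s, during which the arm holds its last target.

## Working session

There is one attempt and no reset: what is moved stays moved. The work goes in short steps, Python scripts to look and compute and a tool call to move; the robot and the scene stay as the last step left them, time stands still between calls to the robot, and variables do not carry over. Pictures are saved under pics/ and viewed, and the job is handed in when it is done.

Besides the shell and the picture viewer there is one more tool, called after "Request:" as name(argument=value, ...), one argument or row to a line, values as JSON. play_rows: Moves the arm, as the interface text tells. Its arguments: {"type":"object","properties":{"moves":{"type":"array"},"claw":{"type":"number"},"squeeze":{"type":"number"}},"required":["moves"]}

```bash
ls; mkdir -p pics; python3 - <<'E'
from station import manip
import cv2
print(manip.sense()); print(manip.grasp_offset)
for n in("top","side"):
    c=manip.get_calibration(n);print(n,c)
    cv2.imwrite(f"pics/{n}0.png",manip.get_image(n)[:,:,::-1])
E
```

```text
pics
{'clock': 0.0, 'joints': array([-1.29158265e+00,  3.51220006e-01,  1.65246101e+00,  5.22264991e-06,
        1.13911225e+00, -8.45737994e-02]), 'joint_velocities': array([ 8.58222018e-05,  2.30145729e-04, -9.27669051e-04,  7.10881698e-04,
       -6.55054433e-05,  1.61357652e-03]), 'joint_torque': array([ 1.26285486e-03, -4.97327864e+01, -2.85250407e+01,  6.99975807e-02,
        2.57525226e-02, -1.16996989e-04]), 'ee_pos': array([ 0.19569701, -0.51385261,  0.40419616]), 'tool_rot': array([-5.97694690e-04,  9.83502914e-01,  1.80891286e-01, -5.59695627e-05]), 'contact_force': array([-0.30047042, -0.79831757,  0.9973542 ]), 'wrist_torque': array([ 0.05272321, -0.03537247,  0.01434854]), 'finger_gap': 0.09286889874786228}
0.1673
top {'camera_matrix': array([[533.97232187,   0.        , 320.21814888],
       [  0.        , 533.97232187, 237.03636831],
       [  0.        ,   0.        ,   1.        ]]), 'T': array([[-0.01689813,  0.9898054 , -0.14142035,  0.31528795],
       [-0.99953009, -0.02034055, -0.02293166, -0.07030175],
       [-0.02557445,  0.14096639,  0.989684  ,  1.1583722 ],
       [ 0.        ,  0.        ,  0.        ,  1.        ]])}
side {'camera_matrix': array([[502.84295643,   0.        , 320.46732922],
       [  0.        , 502.84295643, 240.46560088],
       [  0.        ,   0.        ,   1.        ]]), 'T': array([[-9.53961172e-01,  2.19698314e-01, -2.04183088e-01,
         2.77276364e-01],
       [-2.99929170e-01, -7.00494476e-01,  6.47572376e-01,
         5.81331882e-01],
       [-7.58565582e-04,  6.78999367e-01,  7.34138464e-01,
         7.65890805e-01],
       [ 0.00000000e+00,  0.00000000e+00,  0.00000000e+00,
         1.00000000e+00]])}
```

View pics/top0.png

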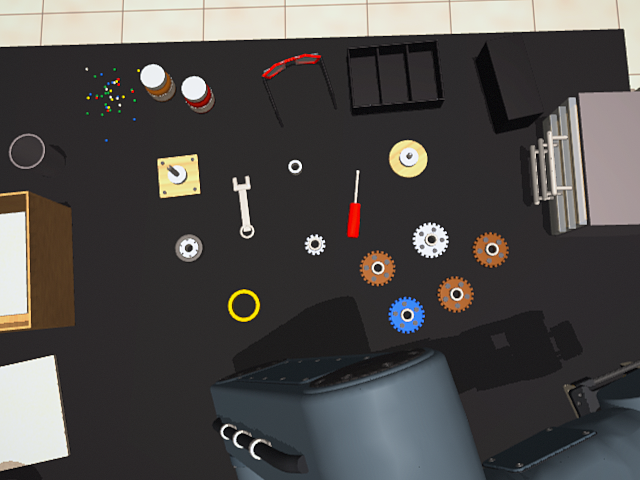

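View pics/side0.png

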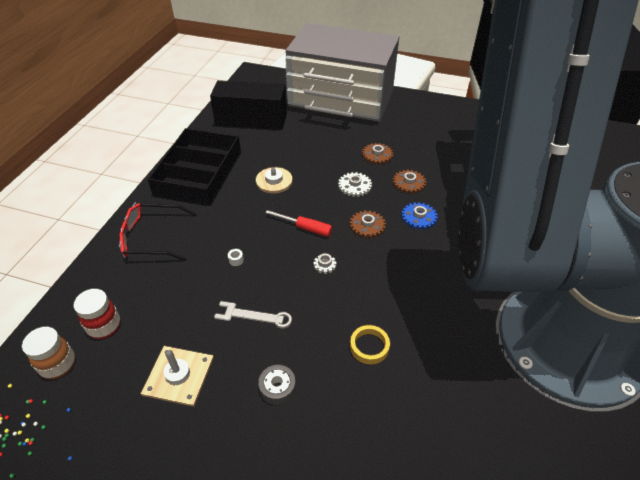

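The top view shows the wheel at (189,248), spacer (295,167), white large gear (431,240), small gear (315,244), square stand (178,175) and round stand (408,158). Next I'll measure them in both views.

```bash
cat > h.py <<'E'
import numpy as np, cv2
from station import manip
from scipy.optimize import minimize
def proj(cam,P):
    c=manip.get_calibration(cam); T=c["T"]; P=np.atleast_2d(P)
    q=(P-T[:3,3])@T[:3,:3]; q=q*[1,-1,-1]
    u=q@c["camera_matrix"].T
    return u[:,:2]/u[:,2:]
def ray(cam,uv,z):
    c=manip.get_calibration(cam);T=c["T"]
    d=np.linalg.inv(c["camera_matrix"])@[uv[0],uv[1],1.]; d=T[:3,:3]@(d*[1,-1,-1]); o=T[:3,3]
    return o+d*(z-o[2])/d[2]
def circ(x,y,z,r,n=48):
    a=np.linspace(0,2*np.pi,n,endpoint=False); return np.c_[x+r*np.cos(a),y+r*np.sin(a),0*a+z]
E
python3 - <<'E'
from h import *
for l in ["wheel_center","spacer_center","large_gear_center","small_gear_center","drive_seat","idler_seat"]:
  for cam in("top","side"):
    for d in manip.search_frame(cam,l)[:6]:
        p=np.array(d["point"])[::-1]*[640,480]; 
        z={"wheel_center":.02,"spacer_center":.012,"large_gear_center":.01,"small_gear_center":.01}.get(l,.022)
        print(l,cam,round(d["conf"],2),p.round(1),ray(cam,p,z).round(4))
    try:
      for i,d in enumerate(manip.regions_of(cam,l)[:6]):
        m=d["pixels"];np.save(f"m_{l}_{cam}_{i}.npy",m);p=np.array(d["point"])[::-1]*[640,480]
        print("  reg",i,round(d["conf"],2),m.sum(),p.round(1))
    except Exception as e: print(e)
print(manip.sense()["clock"])
E
```

```text
wheel_center top 0.78 [185.  248.9] [0.4581 0.2488 0.02  ]
wheel_center side 0.69 [325.4 262.1] [ 0.4585 -0.0249  0.02  ]
  reg 0 0.73 1197 [280.  380.9]
spacer_center top 0.46 [294.8 164.5] [0.6425 0.0099 0.012 ]
  reg 0 0.46 126 [296.2 163.7]
spacer_center side 0.78 [235. 257.] [0.6352 0.0096 0.012 ]
spacer_center side 0.62 [309.5 225.8] [ 0.5215 -0.1168  0.012 ]
spacer_center side 0.4 [355. 183.] [ 0.4653 -0.2779  0.012 ]
spacer_center side 0.36 [273.2 176.8] [ 0.6514 -0.2424  0.012 ]
  reg 0 0.5 231 [234.4 256.2]
large_gear_center top 0.81 [428.1 241.9] [ 0.4639 -0.2764  0.01  ]
large_gear_center top 0.68 [453.9 291. ] [ 0.3576 -0.3263  0.01  ]
large_gear_center top 0.67 [373.5 264.9] [ 0.4165 -0.1573  0.01  ]
large_gear_center top 0.6 [404.5 309.1] [ 0.3211 -0.22    0.01  ]
  reg 0 0.91 818 [371.4 265.5]
  reg 1 0.89 854 [402.  312.8]
  reg 2 0.78 933 [456.7 292.6]
  reg 3 0.76 927 [429.9 240.4]
  reg 4 0.76 857 [488.9 247.1]
large_gear_center side 0.98 [418.2 213.8] [ 0.3103 -0.223   0.01  ]
large_gear_center side 0.89 [377.4 153.7] [ 0.4415 -0.4016  0.01  ]
large_gear_center s
[... 233 characters left out ...]
[355.7 184.6]
  reg 2 0.85 598 [408.4 185.4]
  reg 3 0.83 707 [418.3 215.4]
  reg 4 0.61 732 [368.5 222.5]
small_gear_center top 0.72 [312.8 249.2] [ 0.4531 -0.0272  0.01  ]
  reg 0 0.63 268 [314.2 249. ]
small_gear_center side 0.55 [322.8 265.7] [ 0.463  -0.0227  0.01  ]
  reg 0 0.64 748 [251.7 316.4]
  reg 1 0.56 343 [326.8 265.1]
drive_seat top 0.91 [178.4 178. ] [0.6153 0.2659 0.022 ]
  reg 0 0.78 1637 [178.6 178.1]
drive_seat side 0.73 [176.2 375.5] [0.6174 0.2782 0.022 ]
  reg 0 0.93 2866 [177.4 376.3]
  reg 1 0.26 764 [273.3 178.8]
idler_seat top 0.84 [406.9 159.8] [ 0.6443 -0.2364  0.022 ]
idler_seat side 0.57 [274.2 179.2] [ 0.6414 -0.2242  0.022 ]
  reg 0 0.76 717 [274.  179.6]
1.3
```

```bash
python3 - <<'E'
import cv2
a=cv2.imread("pics/top0.png");b=cv2.imread("pics/side0.png")
def z(i,x,y,w=40):return cv2.resize(i[y-w:y+w,x-w:x+w],(260,260),interpolation=cv2.INTER_NEAREST)
import numpy as np
cv2.imwrite("pics/z0.png",np.vstack([np.hstack([z(a,178,175),z(a,408,158),z(a,189,248)]),np.hstack([z(b,177,372,45),z(b,273,178),z(b,277,382)])]))
E
```

```text
(no output)
```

View pics/z0.png

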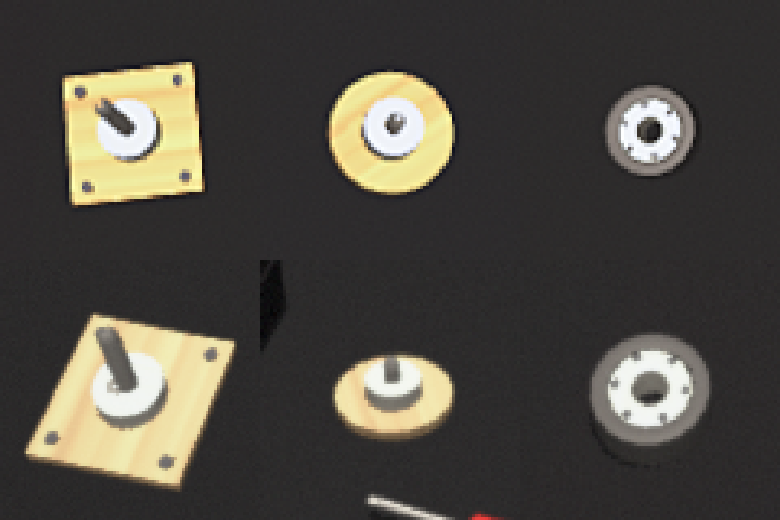

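```bash
cat > fit.py <<'E'
from h import *
S=8
def hullmask(cam,parts,off,w):
    im=np.zeros((w*S,w*S),np.uint8)
    for P in parts:
        uv=((proj(cam,P)-off+0.5)*S).astype(np.float32)
        cv2.fillConvexPoly(im,cv2.convexHull(uv).round().astype(np.int32),255)
    return cv2.resize(im,(w,w),interpolation=cv2.INTER_AREA)/255.
def cyl(x,y,z0,z1,r): return np.r_[circ(x,y,z0,r),circ(x,y,z1,r)]
def sq(x,y,a,h=.045):
    c=np.array([[h,h],[h,-h],[-h,-h],[-h,h]])@np.array([[np.cos(a),np.sin(a)],[-np.sin(a),np.cos(a)]])+[x,y]
    return np.r_[np.c_[c,[0]*4],np.c_[c,[.008]*4]]
M={"wheel":lambda p:[cyl(p[0],p[1],0,.024,.03)],
"wheelface":lambda p:[circ(p[0],p[1],.024,.0205)],
"spacer":lambda p:[cyl(p[0],p[1],0,.02,.015)],
"large":lambda p:[cyl(p[0],p[1],0,.01,.0365),cyl(p[0],p[1],.01,.022,.014)],
"small":lambda p:[cyl(p[0],p[1],0,.01,.0205),cyl(p[0],p[1],.01,.022,.014)],
"drive":lambda p:[sq(*p),cyl(p[0],p[1],.008,.022,.02),cyl(p[0],p[1],.022,.082,.006)],
"idler":lambda p:[cyl(p[0],p[1],0,.008,.042),cyl(p[0],p[1],.008,.022,.02),cyl(p[0],p[1],.022,.042,.006)]}
def seg(im,c,w,kind):
    x,y=int(c[0])-w//2,int(c[1])-w//2
    s=im[y:y+w,x:x+w].astype(float); v=s.max(2)
    t={"wheelface":150,"wheel":65}.get(kind,75)
    m=(v>t).astype(np.uint8)
    if kind in("drive","idler","wheel","wheelface","large","small","spacer"):
        n,l,st,ce=cv2.connectedComponentsWithStats(m,connectivity=8)
        d=[st[i,4] if i else 0 for i in range(n)]; m=(l==int(np.argmax(d))).astype(np.uint8)
        cs,_=cv2.findContours(m,cv2.RETR_EXTERNAL,cv2.CHAIN_APPROX_NONE)
        cv2.drawContours(m,cs,-1,1,-1)
    return m,np.array([x,y])
def fit(cam,im,kind,p0,w=64,c=None,dz=None):
    if c is None:c=proj(cam,[p0[0],p0[1],.01])[0]
    m,off=seg(im,c,w,kind)
    def f(p):
        r=hullmask(cam,M[kind](p),off,w); return np.abs(r-m).sum()/m.sum()
    s=np.eye(len(p0))*.006
    if len(p0)>2:s[2,2]=.1
    best=None
    r=minimize(f,p0,method="Nelder-Mead",options=dict(initial_simplex=np.vstack([p0,p0+s]),xatol=1e-5,fatol=1e-5))
    return r.x,r.fun,m.sum()
E
python3 - <<'E'
from fit import *
ims={c:cv2.imread(f"pics/{c}0.png") for c in("top","side")}
for k,p0,w in [("wheel",[.458,.247],64),("wheelface",[.458,.247],64),("spacer",[.638,.01],30),("large",[.464,-.277],60),("small",[.455,-.025],44),("drive",[.616,.27,.05],110),("idler",[.643,-.232],80)]:
    for cam in ims:
        best=fit(cam,ims[cam],k,np.array(p0),w)
        print(k,cam,best[0].round(4),round(best[1],3),best[2])
E
```

```text
wheel top [0.4616 0.2429] 0.119 613
wheel side [0.4638 0.231 ] 0.231 1024
wheelface top [0.4604 0.2411] 0.102 284
wheelface side [0.4592 0.2393] 0.066 471
spacer top [0.6379 0.0102] 0.086 171
spacer side [0.6367 0.0067] 0.062 242
large top [ 0.4693 -0.2816] 0.094 978
large side [ 0.4675 -0.2845] 0.079 661
small top [ 0.4652 -0.0306] 0.178 328
small side [ 0.463  -0.0334] 0.117 373
drive top [0.6256 0.2718 0.096 ] 0.024 1662
drive side [0.6245 0.2679 0.0954] 0.02 2954
idler top [ 0.653  -0.2407] 0.037 1176
idler side [ 0.6515 -0.2433] 0.062 807
```

```bash
cat > go.py <<'E'
# usage: go.py x y tipz [yawdeg of tool x]
import sys; from h import *
from scipy.spatial.transform import Rotation as R
def main(a):
    s=manip.sense(); q=s["tool_rot"]; r=R.from_quat([q[1],q[2],q[3],q[0]])
    t=np.array([a[0],a[1],a[2]+.186]); d=r.inv().apply(t-s["ee_pos"])*100
    X=r.as_matrix()[:,0]; yaw=np.degrees(np.arctan2(X[1],X[0]))
    print("shift cm",d.round(2),"yaw",round(yaw,2),"turn",None if len(a)<4 else round(-(a[3]-yaw),2),"clock",s["clock"],"ee",s["ee_pos"].round(4),"j6",s["joints"][5].round(2),"z",r.as_matrix()[:,2].round(4),"gap",round(s["finger_gap"],4),"F",s["contact_force"].round(1))
main([float(x) for x in sys.argv[1:]])
E
python3 go.py .464 -.032 .06 20.85
```

```text
shift cm [ 42.22 -35.5   15.87] yaw 20.84 turn -0.01 clock 1.3 ee [ 0.1957 -0.514   0.4047] j6 -0.08 z [ 0.  0. -1.] gap 0.0929 F [-0.3 -0.2  1. ]
```

Request:
play_rows(
  moves=[
    [[42.2,-35.5,13],0],
    [[42.2,-35.5,13],0],
    [[42.2,-35.5,13],0],
    [[42.2,-35.5,13],0],
    [[42.2,-35.5,13],0],
    [[42.2,-35.5,13],0],
    [[42.2,-35.5,13],0],
    [[42.2,-35.5,13],0],
    [[42.2,-35.5,13],0],
    [[42.2,-35.5,13],0],
  ],
  claw=0.6,
)

```text
clock: 2.3
ee_pos: [0.433, -0.0868, 0.2898]
tool_rot: [0.0, 0.984, 0.181, 0.0]
contact_force: [1.1, 0.1, -0.3]
finger_gap: 0.0555
```

```bash
python3 go.py .464 -.032 .06 20.85
```

```text
shift cm [ 4.84 -4.02  4.38] yaw 20.84 turn -0.01 clock 2.3 ee [ 0.433  -0.0868  0.2898] j6 0.9 z [ 8.e-04 -3.e-04 -1.e+00] gap 0.0555 F [ 1.1  0.1 -0.3]
```

Request:
play_rows(
  moves=[
    [[4.0,-3.5,2],0],
    [[4.0,-3.5,2],0],
    [[4.0,-3.5,2],0],
    [[4.0,-3.5,2],0],
  ],
)

```text
clock: 2.7
ee_pos: [0.457, -0.0425, 0.2703]
tool_rot: [0.0, 0.984, 0.181, 0.0]
contact_force: [0.5, -1.0, -0.5]
finger_gap: 0.0554
```

```bash
python3 go.py .464 -.032 .05 20.85; python3 - <<'E'
from h import *
for n in("top","side"):
    cv2.imwrite(f"pics/{n}1.png",manip.get_image(n)[:,:,::-1])
a=cv2.imread("pics/side1.png");u=proj("side",[.464,-.032,.05])[0].astype(int)
b=cv2.imread("pics/top1.png");v=proj("top",[.464,-.032,.05])[0].astype(int)
f=lambda i,u:cv2.resize(i[u[1]-60:u[1]+60,u[0]-60:u[0]+60],(400,400))
cv2.imwrite("pics/z1.png",np.hstack([f(a,u),f(b,v)]))
E
```

```text
shift cm [ 1.03 -0.73  3.43] yaw 20.83 turn -0.02 clock 2.7 ee [ 0.457  -0.0425  0.2703] j6 1.01 z [ 1.e-04 -2.e-04 -1.e+00] gap 0.0554 F [ 0.5 -1.  -0.5]
```

View pics/z1.png

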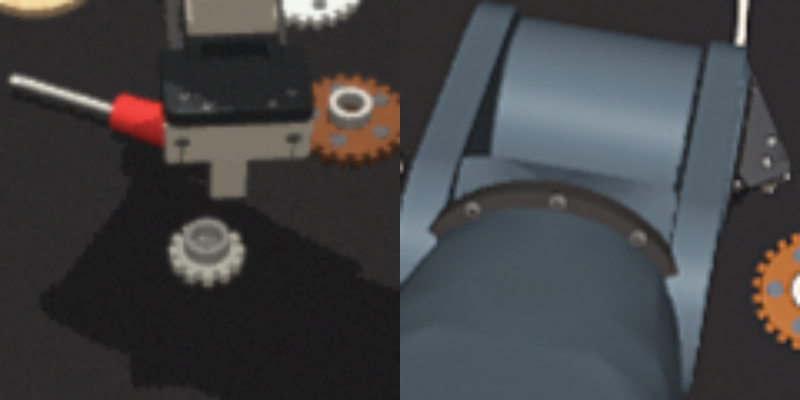

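```bash
python3 - <<'E'
from h import *
e=np.array([.457,-.0425,.2703-.186]); a=np.radians(20.83)
X=np.array([np.cos(a),np.sin(a),0]);Y=np.array([np.sin(a),-np.cos(a),0])
u=proj("side",[.464,-.032,.05])[0].astype(int)
for off in(.028,.045):
  for s in(-1,0,1): print(off,((proj("side",e-Y*off+X*s*.0075)[0]+.5-u+60)*400/120).round(1))
# px per mm
print(proj("side",e+[.01,0,0])-proj("side",e),proj("side",e+[0,.01,0])-proj("side",e))
E
```

```text
0.028 [239.2 188.4]
0.028 [225.6 189. ]
0.028 [212.  189.6]
0.045 [241.6 211.5]
0.045 [227.9 212.1]
0.045 [214.1 212.7]
[[-5.10506713 -1.15557242]] [[-1.5538654   3.71832059]]
```

Request:
play_rows(
  moves=[
    [[1.0,-0.7,5.0],0],
    [[1.0,-0.7,5.0],0],
    [[1.0,-0.7,5.0],0],
    [[1.0,-0.7,5.0],0],
  ],
)

```text
clock: 3.2
ee_pos: [0.4643, -0.0323, 0.2217]
tool_rot: [0.0, 0.984, 0.181, 0.001]
contact_force: [0.3, 0.2, -0.3]
finger_gap: 0.0559
```

```bash
python3 go.py .464 -.032 .0125 20.85; python3 - <<'E'
from h import *
for n in("side",):
    cv2.imwrite(f"pics/{n}2.png",manip.get_image(n)[:,:,::-1])
a=cv2.imread("pics/side2.png");u=proj("side",[.464,-.032,.05])[0].astype(int)
f=lambda i,u:cv2.resize(i[u[1]-60:u[1]+60,u[0]-60:u[0]+60],(500,500))
cv2.imwrite("pics/z2.png",f(a,u))
E
```

```text
shift cm [-0.02 -0.04  2.32] yaw 20.8 turn -0.05 clock 3.2 ee [ 0.4643 -0.0323  0.2217] j6 1.04 z [ 2.e-03 -4.e-04 -1.e+00] gap 0.0559 F [ 0.3  0.2 -0.3]
```

View pics/z2.png

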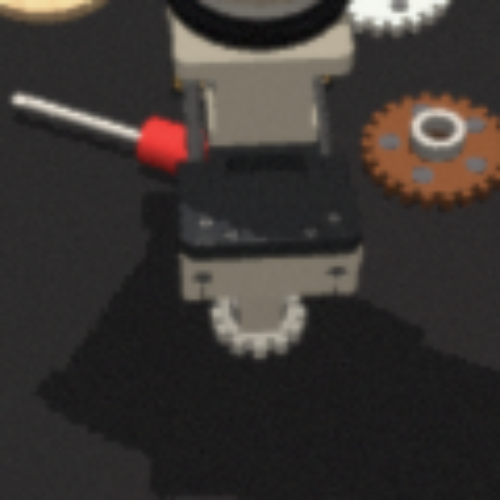

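Request:
play_rows(
  moves=[
    [[0,0,1.5],0],
    [[0,0,2.3],0],
    [[0,0,2.3],0],
    [[0,0,2.3],0],
  ],
)

```text
clock: 3.65
ee_pos: [0.4642, -0.0317, 0.1977]
tool_rot: [0.0, 0.984, 0.181, 0.0]
contact_force: [-0.2, 0.2, -0.0]
finger_gap: 0.0561
```

Request:
play_rows(
  moves=[
    [[0,0,0],0],
    [[0,0,0],0],
    [[0,0,0],0],
    [[0,0,0],0],
    [[0,0,0],0],
    [[0,0,0],0],
  ],
  claw=0,
  squeeze=20,
)

```text
clock: 4.25
ee_pos: [0.4641, -0.0317, 0.1971]
tool_rot: [0.0, 0.984, 0.181, 0.0]
contact_force: [0.2, 0.9, 2.6]
finger_gap: 0.0274
```

Request:
play_rows(
  moves=[
    [[0,0,-4],0],
    [[0,0,-8],0],
    [[0,0,-8],0],
    [[0,0,-8],0],
  ],
)

```text
clock: 4.65
ee_pos: [0.464, -0.0316, 0.2772]
tool_rot: [0.0, 0.984, 0.181, 0.001]
contact_force: [-0.7, 0.3, -0.8]
finger_gap: 0.0274
```

```bash
python3 go.py .652 -.242 .08 20.85; python3 - <<'E'
from h import *
e=manip.sense()["ee_pos"]
for n in("side",):
    cv2.imwrite(f"pics/{n}3.png",manip.get_image(n)[:,:,::-1])
a=cv2.imread("pics/side3.png");u=proj("side",e-[0,0,.18])[0].astype(int)
f=lambda i,u:cv2.resize(i[u[1]-60:u[1]+60,u[0]-60:u[0]+60],(500,500))
cv2.imwrite("pics/z3.png",f(a,u))
E
```

```text
shift cm [10.08 26.35  1.15] yaw 20.84 turn -0.01 clock 4.65 ee [ 0.464  -0.0316  0.2772] j6 1.04 z [ 1.3e-03 -2.0e-04 -1.0e+00] gap 0.0274 F [-0.7  0.3 -0.8]
```

View pics/z3.png

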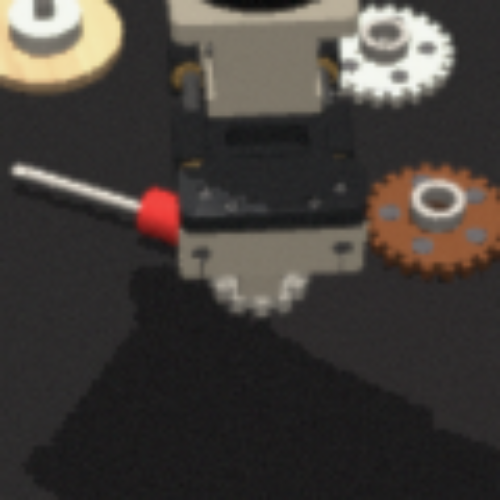

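Request:
play_rows(
  moves=[
    [[10.1,26.3,0],-86],
    [[10.1,26.3,0],-86],
    [[10.1,26.3,0],-86],
    [[10.1,26.3,0],-86],
    [[10.1,26.3,0],-86],
    [[10.1,26.3,0],-86],
    [[10.1,26.3,0],-86],
    [[10.1,26.3,0],-86],
    [[10.1,26.3,0],-86],
    [[10.1,26.3,0],-86],
  ],
)

```text
clock: 5.7
ee_pos: [0.6517, -0.2415, 0.2743]
tool_rot: [-0.002, 0.594, 0.805, -0.0]
contact_force: [0.2, 0.1, 0.0]
finger_gap: 0.027
```

Request:
play_rows(
  moves=[
    [[0,0,0],0],
    [[0,0,0],0],
    [[0,0,0],0],
  ],
)

```text
clock: 6.0
ee_pos: [0.652, -0.2415, 0.2761]
tool_rot: [-0.001, 0.598, 0.802, -0.0]
contact_force: [0.1, 0.4, -0.9]
finger_gap: 0.0274
```

```bash
cat > look.py <<'E'
import sys; from h import *
n=sys.argv[1];x,y,z=map(float,sys.argv[2:5])
out=[]
for c in("side","top"):
    i=manip.get_image(c)[:,:,::-1].copy(); cv2.imwrite(f"pics/{c}{n}.png",i); u=proj(c,[x,y,z])[0].astype(int)
    u=np.clip(u,50,[590,430]); out.append(cv2.resize(i[u[1]-50:u[1]+50,u[0]-50:u[0]+50],(400,400),interpolation=cv2.INTER_CUBIC))
    print(c,"crop origin",u-50,"x4")
cv2.imwrite(f"pics/z{n}.png",np.hstack(out))
E
python3 go.py .652 -.242 .07 107;python3 look.py 4 .652 -.242 .05
```

```text
shift cm [-0.05 -0.01  2.01] yaw 106.59 turn -0.41 clock 6.0 ee [ 0.652  -0.2415  0.2761] j6 -0.71 z [-1.e-03  5.e-04 -1.e+00] gap 0.0274 F [ 0.1  0.4 -0.9]
side crop origin [221 113] x4
top crop origin [361 102] x4
```

View pics/z4.png

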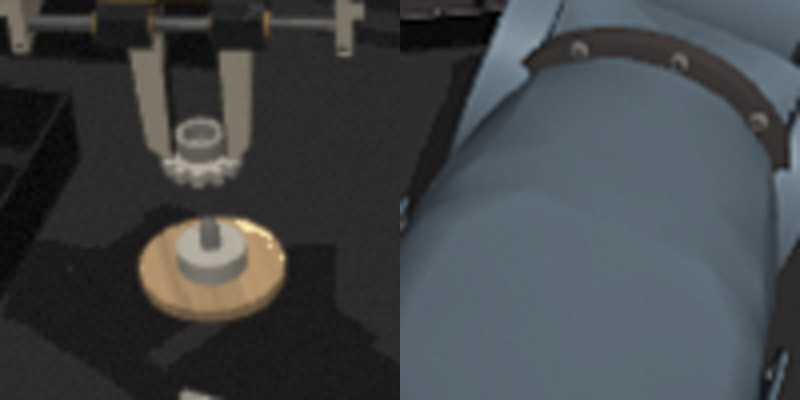

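```bash
python3 - <<'E'
from h import *
o=np.array([221,113])
def w(c,z): return ray("side",np.array(c)/4-.5+o,z).round(4)
print("hub",w((200,131),.1008),"disc bottom-ish")
print("axle",w((209,221),.042),"shoulder top centre",w((211,247),.022))
E
cat > fit2.py <<'E'
E
python3 - <<'E'
from fit import *
# held-gear disc+hub fit in side pic: bright mask limited box
im=cv2.imread("pics/side4.png"); z=.0788
u=proj("side",[.652,-.242,z+.01])[0]
for th in (110,130,150):
  v=im.max(2); w=40;off=(u-w//2).astype(int);m=(v[off[1]:off[1]+w,off[0]:off[0]+w]>th)
  print(th);print("\n".join("".join("#" if q else "." for q in r) for r in m)) if th==130 else None
E
```

```text
hub [ 0.6514 -0.2429  0.1008] disc bottom-ish
axle [ 0.6489 -0.2388  0.042 ] shoulder top centre [ 0.6496 -0.2399  0.022 ]
110
130
........................................
........................................
........................................
........................................
........................................
........................................
........................................
........................................
........................................
........................................
........................................
........................................
........................................
........................................
.....................###................
.........................#..............
................#........#..............
...............#.........#..............
...............##........#..............
................##.######...............
..................#####.................
........................................
........................................
...............#..........#.............
............######.....#######..........
.............#.##############...........
..............#############.............
...............#...###..##..............
........................................
........................................
........................................
........................................
........................................
........................................
........................................
........................................
........................................
........................................
........................................
...................##....#########......
150
```

```bash
cat > ov.py <<'E'
from h import *
def ov(cam,src,c,items,out,w=50,k=8):
    im=cv2.imread(src);o=np.array(c).astype(int)-w
    z=cv2.resize(im[o[1]:o[1]+2*w,o[0]:o[0]+2*w],None,fx=k,fy=k,interpolation=cv2.INTER_NEAREST)
    for (x,y,h,r),col in items:
        p=((proj(cam,circ(x,y,h,r))-o+.5)*k).round().astype(np.int32); cv2.polylines(z,[p],True,col,1)
    cv2.imwrite(out,z)
E
python3 - <<'E'
from ov import *
x,y=.6500,-.2410;g=(0,255,0);r=(0,0,255)
hx,hy=.6515,-.2425
ov("side","pics/side4.png",(271,158),[((x,y,.022,.02),g),((x,y,.008,.042),g),((x,y,.042,.003),g),((x,y,0,.042),g),((hx,hy,.1008,.014),r),((hx,hy,.1008,.009),r),((hx,hy,.0888,.022),r)],"pics/ov4.png",37,8)
E
```

```text
(no output)
```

View pics/ov4.png

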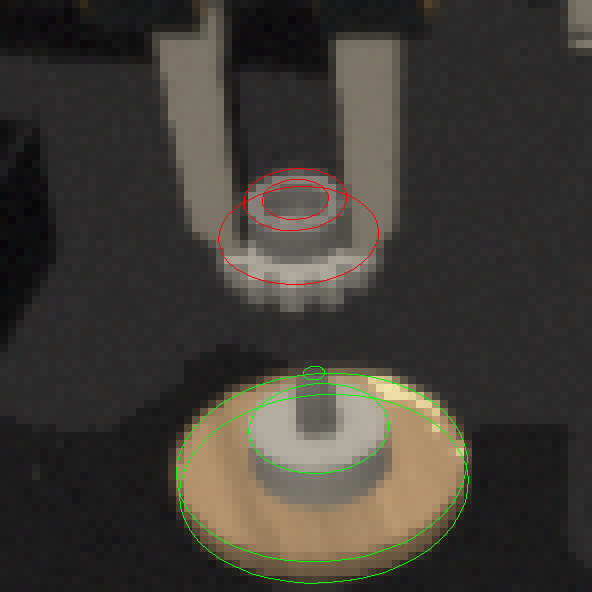

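```bash
python3 - <<'E'
from ov import *
g=(0,255,0)
def L(x,y):return [((x,y,.022,.02),g),((x,y,.008,.042),g),((x,y,.042,.003),g),((x,y,0,.042),g)]
ov("side","pics/side0.png",(271,178),L(.6515,-.2433),"pics/a.png",30,8)
ov("top","pics/top0.png",(408,158),L(.653,-.2407),"pics/b.png",30,8)
cv2.imwrite("pics/ov0.png",np.hstack([cv2.imread("pics/a.png"),cv2.imread("pics/b.png")])[:, :800])
E
```

```text
(no output)
```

View pics/ov0.png

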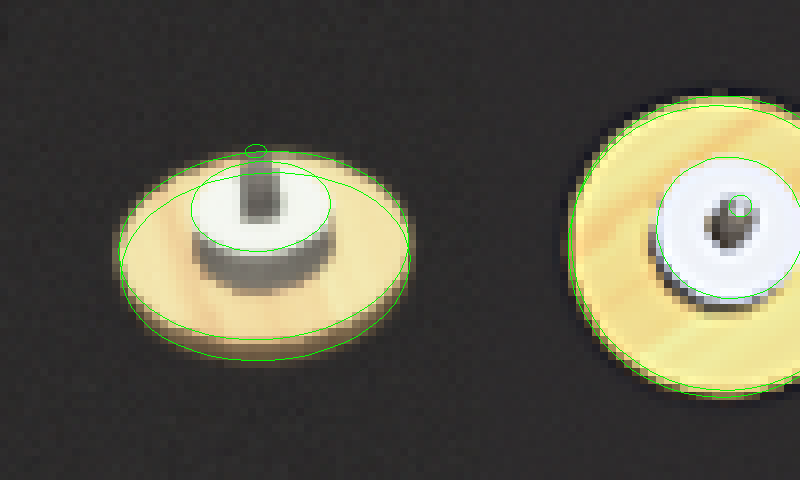

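Request:
play_rows(
  moves=[
    [[0,-0.16,2.0],0],
    [[0,-0.16,3.3],0],
    [[0,-0.16,3.3],0],
    [[0,-0.16,3.3],0],
  ],
)

```text
clock: 6.5
ee_pos: [0.6506, -0.242, 0.244]
tool_rot: [-0.0, 0.596, 0.803, -0.0]
contact_force: [0.4, -0.0, -0.1]
finger_gap: 0.0277
```

```bash
python3 go.py .652 -.242 .0333 107;python3 look.py 5 .652 -.242 .05
```

```text
shift cm [-0.05  0.13  2.47] yaw 106.76 turn -0.24 clock 6.5 ee [ 0.6506 -0.242   0.244 ] j6 -0.72 z [-3.e-04  2.e-04 -1.e+00] gap 0.0277 F [ 0.4 -0.  -0.1]
side crop origin [221 113] x4
top crop origin [361 102] x4
```

View pics/z5.png

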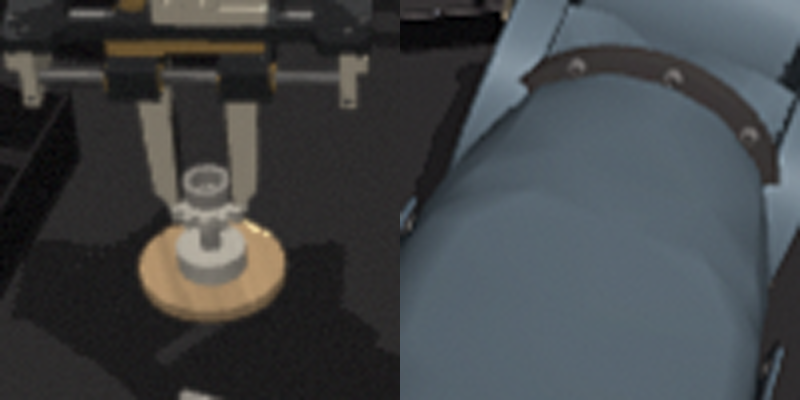

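Request:
play_rows(
  moves=[
    [[0,-0.05,0.6],0],
    [[0,-0.05,1.2],0],
    [[0,-0.05,1.2],0],
  ],
)

```text
clock: 6.9
ee_pos: [0.6498, -0.242, 0.2309]
tool_rot: [-0.001, 0.596, 0.803, -0.0]
contact_force: [0.3, 0.1, 0.3]
finger_gap: 0.0273
```

Request:
play_rows(
  moves=[
    [[0,0,0.6],0],
    [[0,0,1.1],0],
    [[0,0,1.2],0],
    [[0,0,1.2],0],
  ],
)

```text
clock: 7.3
ee_pos: [0.65, -0.2421, 0.2197]
tool_rot: [-0.0, 0.596, 0.803, -0.0]
contact_force: [1.0, -0.0, -0.1]
finger_gap: 0.0275
```

```bash
python3 go.py .652 -.242 .0333 107;python3 look.py 6 .652 -.242 .05
```

```text
shift cm [-0.05  0.2   0.04] yaw 106.78 turn -0.22 clock 7.3 ee [ 0.65   -0.2421  0.2197] j6 -0.72 z [-4.e-04  2.e-04 -1.e+00] gap 0.0275 F [ 1.  -0.  -0.1]
side crop origin [221 113] x4
top crop origin [361 102] x4
```

View pics/z6.png

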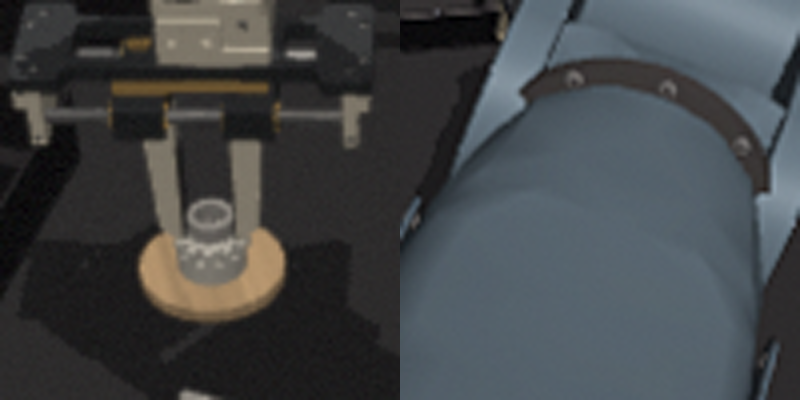

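Inserted without force; opening lets it settle the last bit.

Request:
play_rows(
  moves=[
    [[0,0,0.04],0],
    [[0,0,0.04],0],
    [[0,0,0.04],0],
    [[0,0,0.04],0],
  ],
  claw=0.5,
)

```text
clock: 7.8
ee_pos: [0.65, -0.2421, 0.2197]
tool_rot: [0.0, 0.596, 0.803, 0.0]
contact_force: [0.2, -0.7, 0.2]
finger_gap: 0.0461
```

Request:
play_rows(
  moves=[
    [[0,0,-5],0],
    [[0,0,-10],0],
    [[0,0,-10],0],
    [[0,0,-10],0],
  ],
)

```text
clock: 8.2
ee_pos: [0.6501, -0.2421, 0.3208]
tool_rot: [0.001, 0.596, 0.803, 0.0]
contact_force: [0.2, -1.0, -1.4]
finger_gap: 0.0469
```

```bash
python3 go.py .4597 .2415 .06 20;python3 look.py 7 .652 -.242 .05; python3 - <<'E'
from ov import *
g=(0,255,0);k=[]
x,y=.650,-.242
ov("side","pics/side7.png",(271,170),[((x,y,.008,.042),g),((x,y,.022,.02),g),((x,y,.044,.014),(0,0,255)),((x,y,.032,.022),(0,0,255))],"pics/ov7.png",37,8)
E
```

```text
shift cm [51.81 -4.27  7.39] yaw 106.79 turn 86.79 clock 8.2 ee [ 0.6501 -0.2421  0.3208] j6 -0.72 z [ 2.1e-03 -9.0e-04 -1.0e+00] gap 0.0469 F [ 0.2 -1.  -1.4]
side crop origin [221 113] x4
top crop origin [361 102] x4
```

View pics/ov7.png

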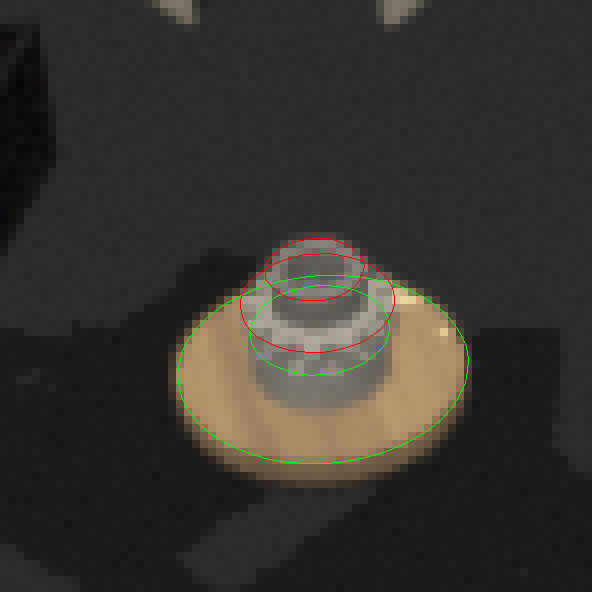

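Request:
play_rows(
  moves=[
    [[51.8,-4.3,4.0],-31],
    [[51.8,-4.3,4.0],-31],
    [[51.8,-4.3,4.0],-31],
    [[51.8,-4.3,4.0],-31],
    [[51.8,-4.3,4.0],-31],
    [[51.8,-4.3,4.0],-31],
    [[51.8,-4.3,4.0],-31],
    [[51.8,-4.3,4.0],-31],
    [[51.8,-4.3,4.0],-31],
    [[51.8,-4.3,4.0],-31],
  ],
  claw=1,
)

```text
clock: 9.3
ee_pos: [0.4657, 0.2232, 0.2799]
tool_rot: [-0.001, 0.36, 0.933, -0.001]
contact_force: [1.5, 0.4, -0.2]
finger_gap: 0.093
```

```bash
python3 go.py .4597 .2408 .06 138; python3 - <<'E'
from ov import *
g=(0,255,0);k=[]
def L(x,y):return [((x,y,.024,.03),g),((x,y,0,.03),g),((x,y,.024,.009),g)]
ov("side","pics/side0.png",(277,383),L(.4595,.2400),"pics/a.png",30,8)
ov("top","pics/top0.png",(189,248),L(.4605,.2415),"pics/b.png",20,8)
b=np.zeros((480,320,3),np.uint8);b[:320]=cv2.imread("pics/b.png")
cv2.imwrite("pics/ovw.png",np.hstack([cv2.imread("pics/a.png"),b]))
E
```

```text
shift cm [1.62 0.91 3.39] yaw 137.78 turn -0.22 clock 9.3 ee [0.4657 0.2232 0.2799] j6 -0.48 z [-2.1e-03 -8.0e-04 -1.0e+00] gap 0.093 F [ 1.5  0.4 -0.2]
```

View pics/ovw.png

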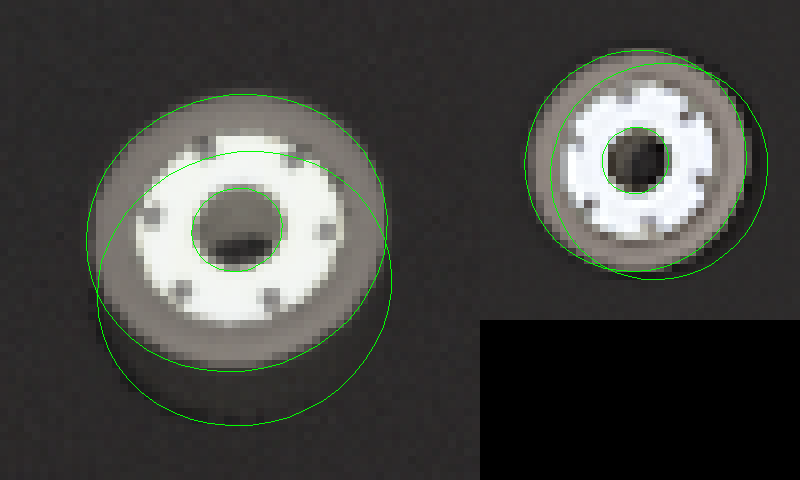

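Request:
play_rows(
  moves=[
    [[0,0,2.0],0],
    [[0,0,2.0],0],
    [[0,0,2.0],0],
  ],
)

```text
clock: 9.6
ee_pos: [0.467, 0.2212, 0.2606]
tool_rot: [-0.001, 0.36, 0.933, -0.001]
contact_force: [0.6, 0.1, -0.0]
finger_gap: 0.0927
```

```bash
python3 go.py .4598 .2404 .004 138
```

```text
shift cm [1.82 0.95 7.06] yaw 137.77 turn -0.23 clock 9.6 ee [0.467  0.2212 0.2606] j6 -0.48 z [-2.2e-03 -8.0e-04 -1.0e+00] gap 0.0927 F [ 0.6  0.1 -0. ]
```

Request:
play_rows(
  moves=[
    [[1.8,0.95,0],0],
    [[1.8,0.95,3],0],
    [[1.8,0.95,5.5],0],
    [[1.8,0.95,7.0],0],
    [[1.8,0.95,7.0],0],
    [[1.8,0.95,7.0],0],
  ],
)

```text
clock: 10.2
ee_pos: [0.4607, 0.2402, 0.1919]
tool_rot: [0.0, 0.361, 0.933, 0.0]
contact_force: [-0.4, 0.7, -0.1]
finger_gap: 0.0934
```

Request:
play_rows(
  moves=[
    [[0,0,0],0],
    [[0,0,0],0],
    [[0,0,0],0],
    [[0,0,0],0],
    [[0,0,0],0],
    [[0,0,0],0],
  ],
  claw=0,
  squeeze=25,
)

```text
clock: 10.8
ee_pos: [0.4601, 0.2407, 0.1914]
tool_rot: [-0.0, 0.36, 0.933, -0.0]
contact_force: [-0.6, -0.0, 4.0]
finger_gap: 0.0585
```

Request:
play_rows(
  moves=[
    [[0,0,-3],0],
    [[0,0,-8],0],
    [[0,0,-12],0],
    [[0,0,-12],0],
    [[0,0,-12],0],
  ],
)

```text
clock: 11.3
ee_pos: [0.4599, 0.2407, 0.3113]
tool_rot: [0.0, 0.36, 0.933, 0.0]
contact_force: [-0.7, -0.4, -2.8]
finger_gap: 0.0582
```

```bash
python3 go.py .625 .270 .11 138
```

```text
shift cm [-10.26  13.26   1.55] yaw 137.79 turn -0.21 clock 11.3 ee [0.4599 0.2407 0.3113] j6 -0.44 z [ 8.e-04  4.e-04 -1.e+00] gap 0.0582 F [-0.7 -0.4 -2.8]
```

Request:
play_rows(
  moves=[
    [[-10.2,13.2,0],0],
    [[-10.2,13.2,0],0],
    [[-10.2,13.2,0],0],
    [[-10.2,13.2,0],0],
    [[-10.2,13.2,0],0],
    [[-10.2,13.2,0],0],
    [[-10.2,13.2,0],0],
  ],
)

```text
clock: 12.0
ee_pos: [0.6232, 0.2699, 0.3103]
tool_rot: [-0.001, 0.36, 0.933, -0.001]
contact_force: [0.3, 0.1, -2.0]
finger_gap: 0.058
```

```bash
python3 go.py .625 .270 .11 138;python3 look.py 8 .625 .27 .09
```

```text
shift cm [-0.13  0.13  1.43] yaw 137.8 turn -0.2 clock 12.0 ee [0.6232 0.2699 0.3103] j6 -0.49 z [-2.1e-03 -7.0e-04 -1.0e+00] gap 0.058 F [ 0.3  0.1 -2. ]
side crop origin [114 298] x4
top crop origin [117 115] x4
```

View pics/z8.png

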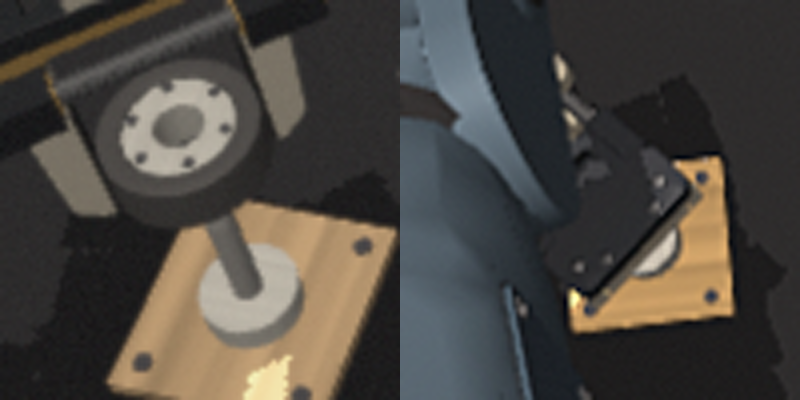

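```bash
python3 - <<'E'
from ov import *
g=(0,255,0);r=(0,0,255)
x,y=.6245,.2679; wx,wy=.6232,.2699
ov("side","pics/side8.png",(170,345),[((x,y,.022,.02),g),((x,y,.022,.006),g),((x,y,.082,.004),g),((wx,wy,.1429,.03),r),((wx,wy,.1429,.009),r),((wx,wy,.1429,.0205),r)],"pics/a.png",37,8)
ov("side","pics/side0.png",(170,365),[((x,y,.022,.02),g),((x,y,.022,.006),g),((x,y,.082,.004),g),((x,y,.074,.006),g)],"pics/b.png",28,8)
a=cv2.imread("pics/a.png");b=np.zeros_like(a);q=cv2.imread("pics/b.png");b[:q.shape[0],:q.shape[1]]=q
cv2.imwrite("pics/ov8.png",cv2.resize(np.hstack([a,b]),None,fx=.67,fy=.67,interpolation=cv2.INTER_AREA))
cv2.imwrite("pics/ov8a.png",a)
E
```

```text
(no output)
```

View pics/ov8a.png

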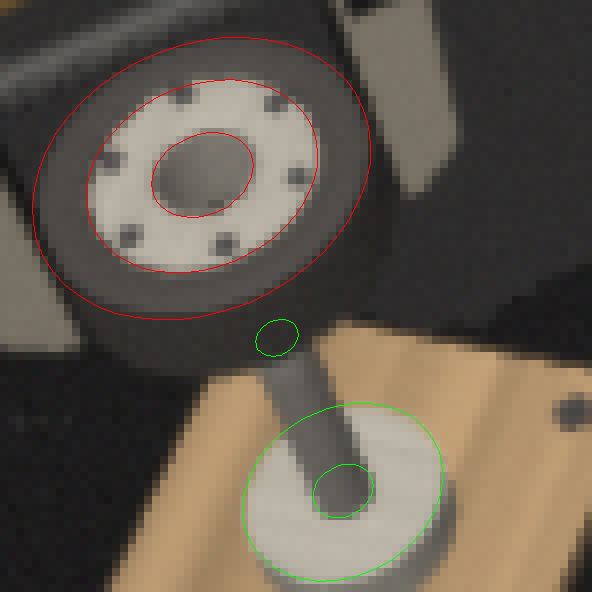

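View pics/b.png

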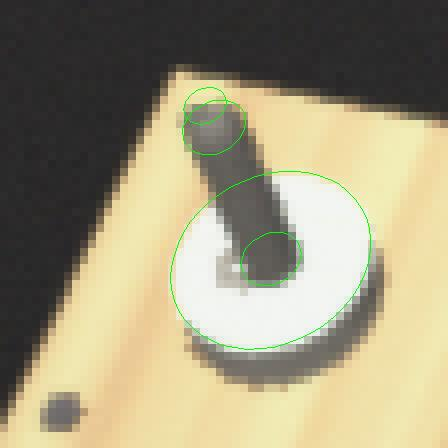

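```bash
python3 go.py .6246 .2686 .095 138
```

```text
shift cm [-0.18 -0.03  3.01] yaw 137.81 turn -0.19 clock 12.1 ee [0.6235 0.27   0.3112] j6 -0.49 z [-6.e-04 -2.e-04 -1.e+00] gap 0.0581 F [-1.3  0.1 -2.2]
```

Request:
play_rows(
  moves=[
    [[-0.18,-0.03,1.5],0],
    [[-0.18,-0.03,3.0],0],
    [[-0.18,-0.03,3.0],0],
    [[-0.18,-0.03,3.0],0],
  ],
)

```text
clock: 12.5
ee_pos: [0.6253, 0.2685, 0.2804]
tool_rot: [-0.001, 0.36, 0.933, -0.0]
contact_force: [-0.3, -0.3, -0.7]
finger_gap: 0.0584
```

```bash
python3 go.py .6246 .2686 .05 138;python3 look.py 9 .625 .27 .07
```

```text
shift cm [ 0.06 -0.04  4.44] yaw 137.79 turn -0.21 clock 12.5 ee [0.6253 0.2685 0.2804] j6 -0.5 z [-1.4e-03 -4.0e-04 -1.0e+00] gap 0.0584 F [-0.3 -0.3 -0.7]
side crop origin [117 304] x4
top crop origin [120 117] x4
```

View pics/z9.png

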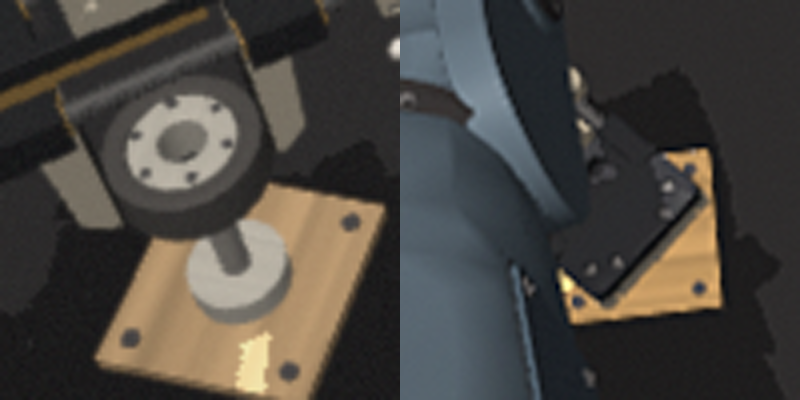

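Request:
play_rows(
  moves=[
    [[0.05,-0.04,0.5],0],
    [[0.05,-0.04,1.0],0],
    [[0.05,-0.04,1.3],0],
    [[0.05,-0.04,1.3],0],
  ],
)

```text
clock: 13.0
ee_pos: [0.6247, 0.2685, 0.2676]
tool_rot: [-0.0, 0.36, 0.933, -0.0]
contact_force: [-0.5, -0.5, -1.5]
finger_gap: 0.0583
```

Request:
play_rows(
  moves=[
    [[0,0,0.5],0],
    [[0,0,1.0],0],
    [[0,0,1.0],0],
    [[0,0,1.0],0],
  ],
)

```text
clock: 13.4
ee_pos: [0.6248, 0.2686, 0.2581]
tool_rot: [-0.0, 0.36, 0.933, -0.0]
contact_force: [-0.4, -0.1, -0.7]
finger_gap: 0.0584
```

```bash
python3 go.py .6246 .2686 .05 138;python3 look.py 10 .625 .27 .06
```

```text
shift cm [ 0.02 -0.02  2.21] yaw 137.79 turn -0.21 clock 13.4 ee [0.6248 0.2686 0.2581] j6 -0.5 z [-2.e-04 -1.e-04 -1.e+00] gap 0.0584 F [-0.4 -0.1 -0.7]
side crop origin [119 307] x4
top crop origin [121 119] x4
```

View pics/z10.png

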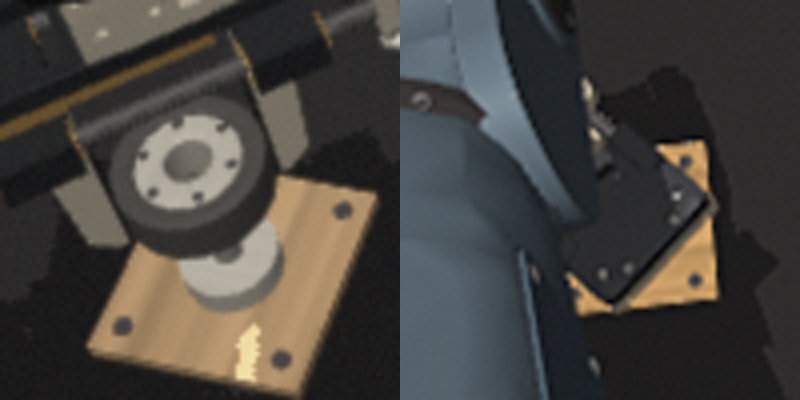

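Request:
play_rows(
  moves=[
    [[0,0,0.7],0],
    [[0,0,1.4],0],
    [[0,0,2.0],0],
    [[0,0,2.0],0],
    [[0,0,2.0],0],
  ],
)

```text
clock: 14.0
ee_pos: [0.6248, 0.2686, 0.238]
tool_rot: [-0.0, 0.36, 0.933, -0.0]
contact_force: [0.4, 0.2, -1.2]
finger_gap: 0.0582
```

```bash
python3 go.py .6246 .2686 .0274 138;python3 look.py 11 .625 .27 .06
```

```text
shift cm [ 0.02 -0.02  2.46] yaw 137.79 turn -0.21 clock 14.0 ee [0.6248 0.2686 0.238 ] j6 -0.5 z [-4.e-04 -1.e-04 -1.e+00] gap 0.0582 F [ 0.4  0.2 -1.2]
side crop origin [119 307] x4
top crop origin [121 119] x4
```

View pics/z11.png

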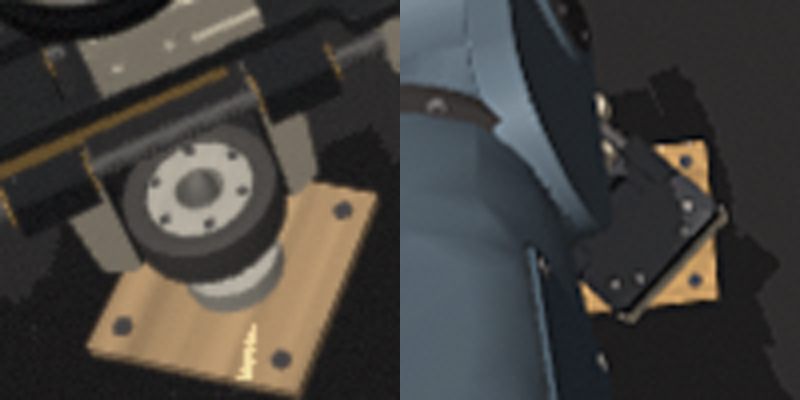

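Request:
play_rows(
  moves=[
    [[0,0,0.7],0],
    [[0,0,1.4],0],
    [[0,0,2.1],0],
    [[0,0,2.4],0],
    [[0,0,2.4],0],
    [[0,0,2.4],0],
  ],
)

```text
clock: 14.7
ee_pos: [0.6248, 0.2686, 0.214]
tool_rot: [-0.0, 0.36, 0.933, -0.0]
contact_force: [-1.4, 0.4, -2.5]
finger_gap: 0.0581
```

Request:
play_rows(
  moves=[
    [[0,0,0],0],
    [[0,0,0],0],
    [[0,0,0],0],
    [[0,0,0],0],
    [[0,0,0],0],
  ],
  claw=0.95,
)

```text
clock: 15.2
ee_pos: [0.6249, 0.2686, 0.2143]
tool_rot: [0.0, 0.36, 0.933, 0.0]
contact_force: [0.1, -0.4, 0.4]
finger_gap: 0.0875
```

```bash
python3 go.py .6246 .2686 .0274 138;python3 look.py 12 .625 .27 .06
```

```text
shift cm [ 0.02 -0.02  0.09] yaw 137.78 turn -0.22 clock 15.2 ee [0.6249 0.2686 0.2143] j6 -0.5 z [ 2.e-04  1.e-04 -1.e+00] gap 0.0875 F [ 0.1 -0.4  0.4]
side crop origin [119 307] x4
top crop origin [121 119] x4
```

View pics/z12.png

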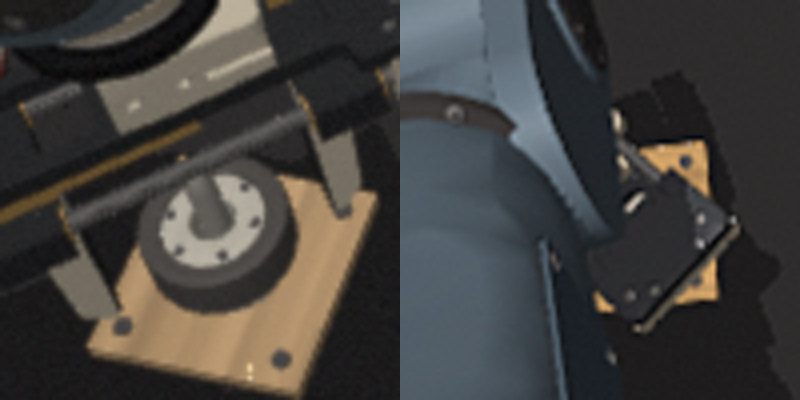

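Request:
play_rows(
  moves=[
    [[0,0,-5],0],
    [[0,0,-10],0],
    [[0,0,-13],0],
    [[0,0,-13],0],
    [[0,0,-13],0],
  ],
)

```text
clock: 15.8
ee_pos: [0.6247, 0.2685, 0.3444]
tool_rot: [0.0, 0.36, 0.933, 0.0]
contact_force: [0.1, -0.4, -0.1]
finger_gap: 0.0883
```

```bash
python3 go.py .637 .0085 .06 138; python3 - <<'E'
from ov import *
g=(0,255,0);k=[]
def L(x,y):return [((x,y,.02,.015),g),((x,y,0,.015),g),((x,y,.02,.009),g)]
ov("side","pics/side0.png",(235,257),L(.6367,.0067),"pics/a.png",20,10)
ov("top","pics/top0.png",(295,167),L(.6379,.0102),"pics/b.png",20,10)
cv2.imwrite("pics/ovs.png",np.hstack([cv2.imread("pics/a.png"),cv2.imread("pics/b.png")]))
def L(x,y):return [((x,y,.022,.014),g),((x,y,0.01,.038),g),((x,y,.022,.009),g)]
ov("side","pics/side0.png",(355,183),L(.4675,-.2845),"pics/a.png",25,8)
ov("top","pics/top0.png",(431,240),L(.4693,-.2816),"pics/b.png",25,8)
cv2.imwrite("pics/ovl.png",np.hstack([cv2.imread("pics/a.png"),cv2.imread("pics/b.png")]))
E
```

```text
shift cm [-18.38 -18.44   9.83] yaw 137.79 turn -0.21 clock 15.8 ee [0.6247 0.2685 0.3444] j6 -0.5 z [ 5.e-04  2.e-04 -1.e+00] gap 0.0883 F [ 0.1 -0.4 -0.1]
```

View pics/ovs.png

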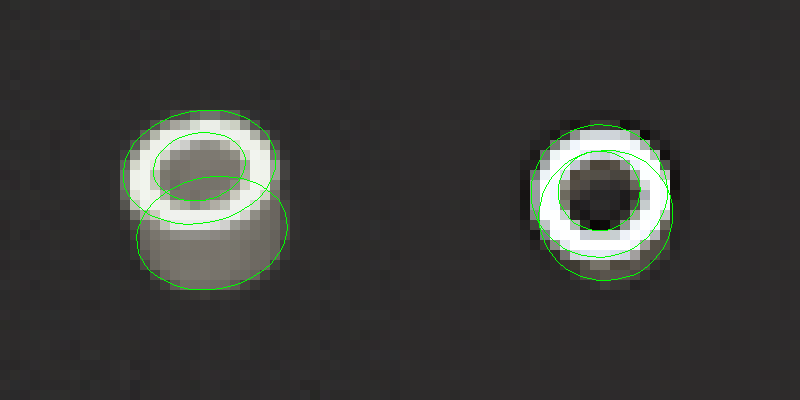

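View pics/ovl.png

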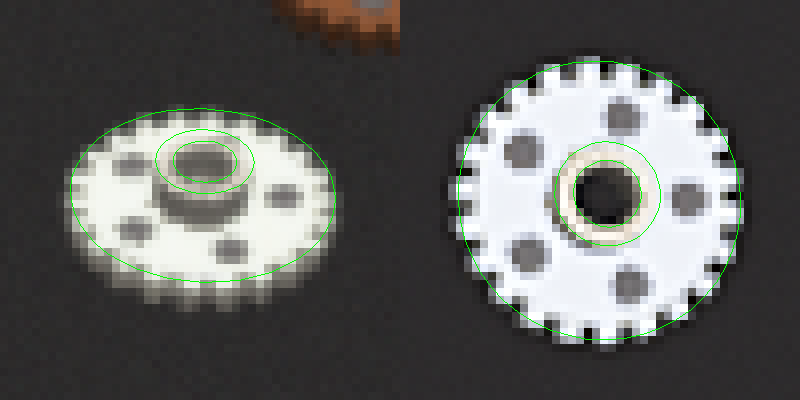

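Request:
play_rows(
  moves=[
    [[-18.4,-18.4,5],0],
    [[-18.4,-18.4,5],0],
    [[-18.4,-18.4,5],0],
    [[-18.4,-18.4,5],0],
    [[-18.4,-18.4,5],0],
    [[-18.4,-18.4,5],0],
    [[-18.4,-18.4,5],0],
    [[-18.4,-18.4,5],0],
    [[-18.4,-18.4,5],0],
    [[-18.4,-18.4,5],0],
  ],
  claw=0.6,
)

```text
clock: 16.8
ee_pos: [0.6375, 0.0102, 0.2944]
tool_rot: [0.0, 0.359, 0.933, 0.0]
contact_force: [0.2, -0.2, -0.3]
finger_gap: 0.056
```

```bash
python3 go.py .637 .009 .0045 138;python3 look.py 13 .637 .009 .04
```

```text
shift cm [-0.05 -0.13 10.39] yaw 137.89 turn -0.11 clock 16.8 ee [0.6375 0.0102 0.2944] j6 -0.89 z [ 2.e-04  1.e-04 -1.e+00] gap 0.056 F [ 0.2 -0.2 -0.3]
side crop origin [182 197] x4
top crop origin [244 113] x4
```

View pics/z13.png

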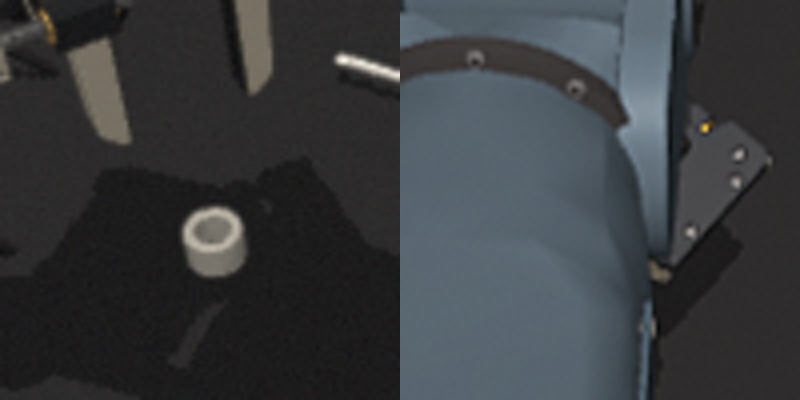

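Request:
play_rows(
  moves=[
    [[-0.05,-0.13,4],0],
    [[-0.05,-0.13,8],0],
    [[-0.05,-0.13,10],0],
    [[-0.05,-0.13,10.3],0],
    [[-0.05,-0.13,10.3],0],
    [[-0.05,-0.13,10.3],0],
  ],
)

```text
clock: 17.5
ee_pos: [0.6375, 0.0075, 0.1928]
tool_rot: [0.001, 0.36, 0.933, 0.0]
contact_force: [0.0, 0.1, 0.0]
finger_gap: 0.0556
```

Request:
play_rows(
  moves=[
    [[0,0,0],0],
    [[0,0,0],0],
    [[0,0,0],0],
    [[0,0,0],0],
    [[0,0,0],0],
    [[0,0,0],0],
  ],
  claw=0,
  squeeze=15,
)

```text
clock: 18.1
ee_pos: [0.6371, 0.0074, 0.1915]
tool_rot: [0.0, 0.36, 0.933, 0.0]
contact_force: [-0.5, -0.2, 4.6]
finger_gap: 0.0289
```

Request:
play_rows(
  moves=[
    [[0,0,-3],0],
    [[0,0,-8],0],
    [[0,0,-13],0],
    [[0,0,-13],0],
    [[0,0,-13],0],
  ],
)

```text
clock: 18.6
ee_pos: [0.6369, 0.0074, 0.3219]
tool_rot: [0.001, 0.36, 0.933, 0.0]
contact_force: [0.7, 0.2, -0.3]
finger_gap: 0.0288
```

```bash
python3 go.py .6246 .2684 .12 138
```

```text
shift cm [18.45 18.5   1.58] yaw 137.79 turn -0.21 clock 18.6 ee [0.6369 0.0074 0.3219] j6 -0.9 z [ 1.6e-03 -1.0e-04 -1.0e+00] gap 0.0288 F [ 0.7  0.2 -0.3]
```

Request:
play_rows(
  moves=[
    [[18.4,18.5,0.5],0],
    [[18.4,18.5,0.5],0],
    [[18.4,18.5,0.5],0],
    [[18.4,18.5,0.5],0],
    [[18.4,18.5,0.5],0],
    [[18.4,18.5,0.5],0],
    [[18.4,18.5,0.5],0],
    [[18.4,18.5,0.5],0],
    [[18.4,18.5,0.5],0],
    [[18.4,18.5,0.5],0],
  ],
)

```text
clock: 19.6
ee_pos: [0.6254, 0.2665, 0.3162]
tool_rot: [-0.0, 0.361, 0.933, -0.0]
contact_force: [1.0, -0.4, -0.8]
finger_gap: 0.0288
```

```bash
python3 go.py .6246 .2684 .095 138;python3 look.py 14 .625 .27 .09; python3 - <<'E'
from ov import *
g=(0,255,0);r=(0,0,255)
e=manip.sense()["ee_pos"];wx,wy=e[:2];zt=e[2]-.186-.0055+.02
x,y=.6245,.268
ov("side","pics/side14.png",(170,345),[((x,y,.046,.0205),g),((x,y,.074,.006),g),((x,y,.046,.03),g),((wx,wy,zt,.015),r),((wx,wy,zt-.02,.015),r),((wx,wy,zt,.009),r)],"pics/ov14.png",37,8)
E
```

```text
shift cm [0.18 0.09 3.52] yaw 137.69 turn -0.31 clock 19.6 ee [0.6254 0.2665 0.3162] j6 -0.5 z [-2.e-04 -2.e-04 -1.e+00] gap 0.0288 F [ 1.  -0.4 -0.8]
side crop origin [114 298] x4
top crop origin [117 115] x4
```

View pics/ov14.png

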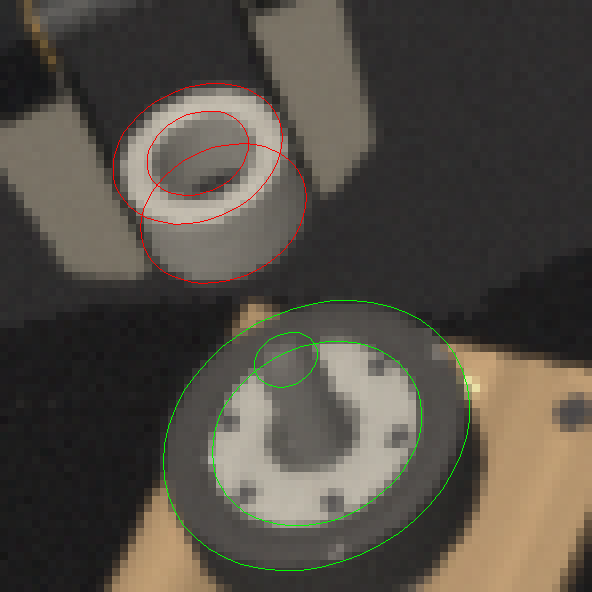

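Request:
play_rows(
  moves=[
    [[0.17,0.08,1.5],0],
    [[0.17,0.08,3],0],
    [[0.17,0.08,3.2],0],
    [[0.17,0.08,3.2],0],
  ],
)

```text
clock: 20.1
ee_pos: [0.6241, 0.2697, 0.283]
tool_rot: [-0.001, 0.36, 0.933, -0.001]
contact_force: [-0.8, -0.4, 0.2]
finger_gap: 0.0286
```

```bash
python3 go.py .6246 .2684 .0515 138;python3 look.py 15 .625 .27 .08
```

```text
shift cm [-0.13 -0.06  4.55] yaw 137.79 turn -0.21 clock 20.1 ee [0.6241 0.2697 0.283 ] j6 -0.49 z [-1.8e-03 -7.0e-04 -1.0e+00] gap 0.0286 F [-0.8 -0.4  0.2]
side crop origin [116 301] x4
top crop origin [118 116] x4
```

View pics/z15.png

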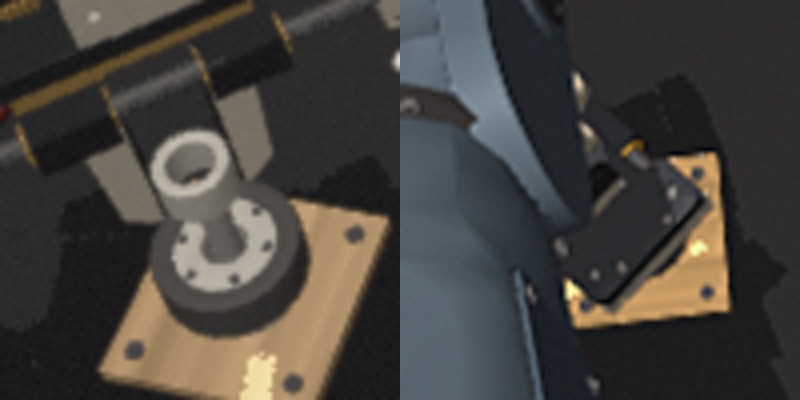

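Request:
play_rows(
  moves=[
    [[-0.12,-0.06,0.3],0],
    [[-0.12,-0.06,0.5],0],
    [[-0.12,-0.06,0.5],0],
    [[-0.12,-0.06,0.5],0],
  ],
)

```text
clock: 20.6
ee_pos: [0.6248, 0.2685, 0.2793]
tool_rot: [0.0, 0.36, 0.933, 0.0]
contact_force: [-0.1, -0.2, 0.1]
finger_gap: 0.0292
```

```bash
python3 go.py .6246 .2684 .0515 138
```

```text
shift cm [ 0.01 -0.02  4.18] yaw 137.79 turn -0.21 clock 20.6 ee [0.6248 0.2685 0.2793] j6 -0.5 z [ 1.e-04  0.e+00 -1.e+00] gap 0.0292 F [-0.1 -0.2  0.1]
```

Underside is at z≈0.088, just above the tip. Lowering.

Request:
play_rows(
  moves=[
    [[0,0,0.5],0],
    [[0,0,1.0],0],
    [[0,0,1.5],0],
    [[0,0,2.0],0],
    [[0,0,2.0],0],
    [[0,0,2.0],0],
  ],
)

```text
clock: 21.2
ee_pos: [0.6248, 0.2685, 0.2591]
tool_rot: [-0.0, 0.36, 0.933, -0.0]
contact_force: [0.1, 0.4, 0.2]
finger_gap: 0.0288
```

```bash
python3 go.py .6246 .2684 .0515 138;python3 look.py 16 .625 .27 .07
```

```text
shift cm [ 0.   -0.02  2.16] yaw 137.79 turn -0.21 clock 21.2 ee [0.6248 0.2685 0.2591] j6 -0.5 z [-2.e-04 -1.e-04 -1.e+00] gap 0.0288 F [0.1 0.4 0.2]
side crop origin [117 304] x4
top crop origin [120 117] x4
```

View pics/z16.png

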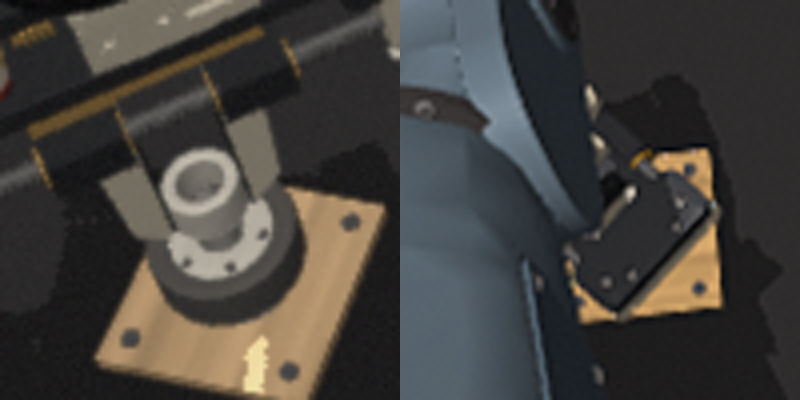

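Request:
play_rows(
  moves=[
    [[0,0,0.6],0],
    [[0,0,1.2],0],
    [[0,0,1.8],0],
    [[0,0,2.1],0],
    [[0,0,2.1],0],
    [[0,0,2.1],0],
  ],
)

```text
clock: 21.9
ee_pos: [0.6248, 0.2685, 0.2381]
tool_rot: [-0.0, 0.36, 0.933, -0.0]
contact_force: [-0.2, 0.4, 0.3]
finger_gap: 0.0284
```

Request:
play_rows(
  moves=[
    [[0,0,0],0],
    [[0,0,0],0],
    [[0,0,0],0],
    [[0,0,0],0],
  ],
  claw=0.55,
)

```text
clock: 22.3
ee_pos: [0.6248, 0.2685, 0.2383]
tool_rot: [0.0, 0.36, 0.933, 0.0]
contact_force: [-0.9, 0.7, -0.1]
finger_gap: 0.0502
```

Request:
play_rows(
  moves=[
    [[0,0,-5],0],
    [[0,0,-9],0],
    [[0,0,-11],0],
    [[0,0,-11],0],
  ],
)

```text
clock: 22.7
ee_pos: [0.6252, 0.2687, 0.3518]
tool_rot: [0.002, 0.36, 0.933, 0.002]
contact_force: [1.1, -0.3, -0.4]
finger_gap: 0.0511
```

```bash
python3 go.py .468 -.283 .06 138;python3 look.py 17 .625 .27 .07;python3 - <<'E'
from ov import *
g=(0,255,0);r=(0,0,255)
x,y=.6245,.268
ov("side","pics/side17.png",(170,345),[((x,y,.046,.0205),g),((x,y,.046,.03),g),((x,y,.066,.015),r),((x,y,.046,.015),r)],"pics/ov17.png",37,8)
E
```

```text
shift cm [-25.4  -51.48  10.39] yaw 137.79 turn -0.21 clock 22.7 ee [0.6252 0.2687 0.3518] j6 -0.5 z [ 0.0055  0.0019 -1.    ] gap 0.0511 F [ 1.1 -0.3 -0.4]
side crop origin [117 304] x4
top crop origin [120 117] x4
```

View pics/ov17.png

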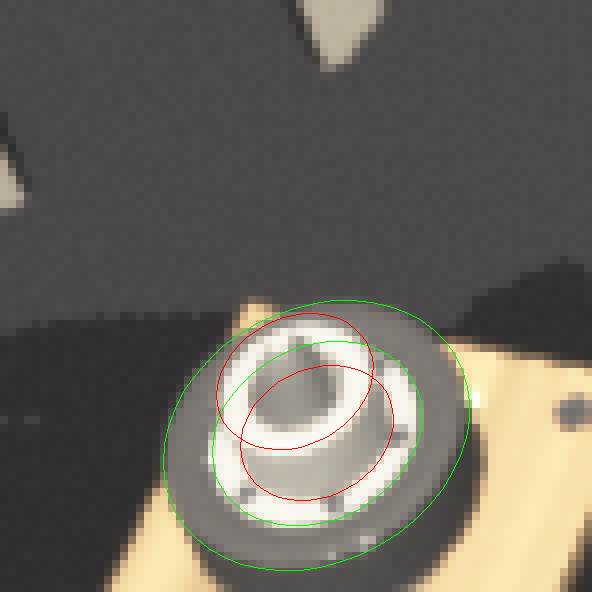

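Request:
play_rows(
  moves=[
    [[-25.4,-51.4,5],0],
    [[-25.4,-51.4,5],0],
    [[-25.4,-51.4,5],0],
    [[-25.4,-51.4,5],0],
    [[-25.4,-51.4,5],0],
    [[-25.4,-51.4,5],0],
    [[-25.4,-51.4,5],0],
    [[-25.4,-51.4,5],0],
    [[-25.4,-51.4,5],0],
    [[-25.4,-51.4,5],0],
  ],
)

```text
clock: 23.8
ee_pos: [0.4869, -0.2121, 0.3031]
tool_rot: [-0.001, 0.36, 0.933, 0.0]
contact_force: [1.0, -0.1, 0.2]
finger_gap: 0.051
```

Request:
play_rows(
  moves=[
    [[0,0,0],0],
  ],
)

```text
clock: 23.9
ee_pos: [0.4862, -0.2147, 0.3028]
tool_rot: [-0.001, 0.362, 0.932, -0.0]
contact_force: [0.3, 0.3, -0.2]
finger_gap: 0.0508
```

```bash
python3 go.py .468 -.283 .06 138
```

```text
shift cm [-3.29 -6.26  5.68] yaw 137.5 turn -0.5 clock 23.9 ee [ 0.4862 -0.2147  0.3028] j6 -1.33 z [-2.8e-03  7.0e-04 -1.0e+00] gap 0.0508 F [ 0.3  0.3 -0.2]
```

Request:
play_rows(
  moves=[
    [[-3.3,-6.2,3],0],
    [[-3.3,-6.2,5],0],
    [[-3.3,-6.2,5],0],
    [[-3.3,-6.2,5],0],
    [[-3.3,-6.2,5],0],
  ],
)

```text
clock: 24.4
ee_pos: [0.4714, -0.2776, 0.255]
tool_rot: [-0.0, 0.36, 0.933, 0.0]
contact_force: [-0.3, -0.4, -0.4]
finger_gap: 0.0513
```

```bash
python3 go.py .468 -.283 .0115 138;python3 look.py 18 .468 -.283 .04
```

```text
shift cm [-0.11 -0.63  5.75] yaw 137.84 turn -0.16 clock 24.4 ee [ 0.4714 -0.2776  0.255 ] j6 -1.45 z [-0.e+00  2.e-04 -1.e+00] gap 0.0513 F [-0.3 -0.4 -0.4]
side crop origin [305 121] x4
top crop origin [383 188] x4
```

View pics/z18.png

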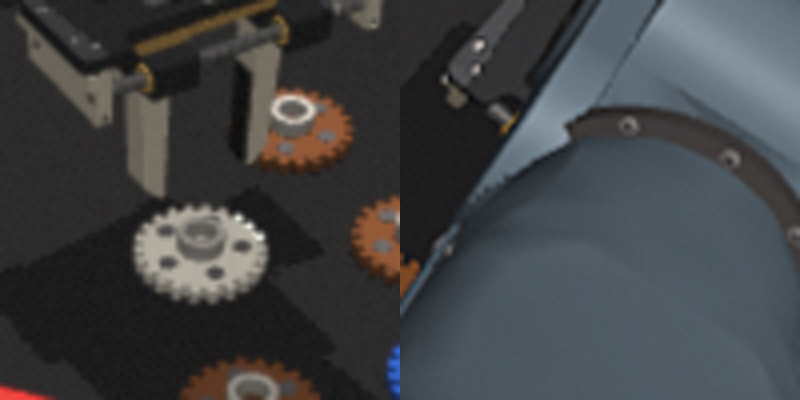

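Request:
play_rows(
  moves=[
    [[-0.1,-0.6,2],0],
    [[-0.1,-0.6,3.5],0],
    [[-0.1,-0.6,3.5],0],
    [[-0.1,-0.6,3.5],0],
  ],
)

```text
clock: 24.9
ee_pos: [0.4679, -0.2834, 0.22]
tool_rot: [-0.0, 0.36, 0.933, 0.0]
contact_force: [-0.2, 0.8, -0.4]
finger_gap: 0.0516
```

```bash
python3 go.py .468 -.283 .0118 138;python3 look.py 19 .468 -.283 .04
```

```text
shift cm [0.02 0.03 2.22] yaw 137.81 turn -0.19 clock 24.9 ee [ 0.4679 -0.2834  0.22  ] j6 -1.46 z [-3.e-04  2.e-04 -1.e+00] gap 0.0516 F [-0.2  0.8 -0.4]
side crop origin [305 121] x4
top crop origin [383 188] x4
```

View pics/z19.png

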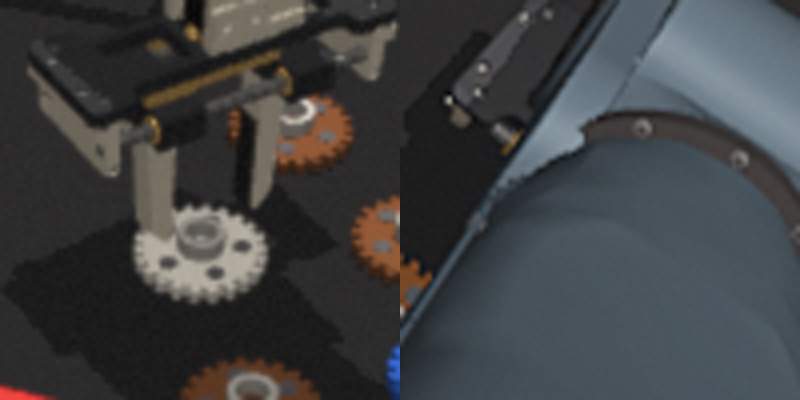

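Request:
play_rows(
  moves=[
    [[0,0,1.2],0],
    [[0,0,2.0],0],
    [[0,0,2.2],0],
    [[0,0,2.2],0],
    [[0,0,2.2],0],
  ],
)

```text
clock: 25.5
ee_pos: [0.4677, -0.2837, 0.1978]
tool_rot: [-0.0, 0.36, 0.933, -0.0]
contact_force: [0.1, -0.6, 0.5]
finger_gap: 0.0513
```

Request:
play_rows(
  moves=[
    [[0,0,0],0],
    [[0,0,0],0],
    [[0,0,0],0],
    [[0,0,0],0],
    [[0,0,0],0],
    [[0,0,0],0],
  ],
  claw=0,
  squeeze=30,
)

```text
clock: 26.1
ee_pos: [0.4677, -0.2837, 0.1979]
tool_rot: [0.0, 0.36, 0.933, -0.0]
contact_force: [-0.4, 0.6, 1.7]
finger_gap: 0.0271
```

Request:
play_rows(
  moves=[
    [[0,0,-3],0],
    [[0,0,-8],0],
    [[0,0,-13],0],
    [[0,0,-15],0],
    [[0,0,-15],0],
    [[0,0,-15],0],
  ],
)

```text
clock: 26.7
ee_pos: [0.4674, -0.2835, 0.3471]
tool_rot: [-0.0, 0.36, 0.933, 0.0]
contact_force: [0.7, -0.2, -1.9]
finger_gap: 0.0266
```

```bash
python3 go.py .6248 .2684 .14 138;python3 look.py 20 .468 -.283 .15
```

```text
shift cm [25.42 51.45  2.12] yaw 137.79 turn -0.21 clock 26.7 ee [ 0.4674 -0.2835  0.3471] j6 -1.46 z [-6.e-04  4.e-04 -1.e+00] gap 0.0266 F [ 0.7 -0.2 -1.9]
side crop origin [307  80] x4
top crop origin [394 180] x4
```

View pics/z20.png

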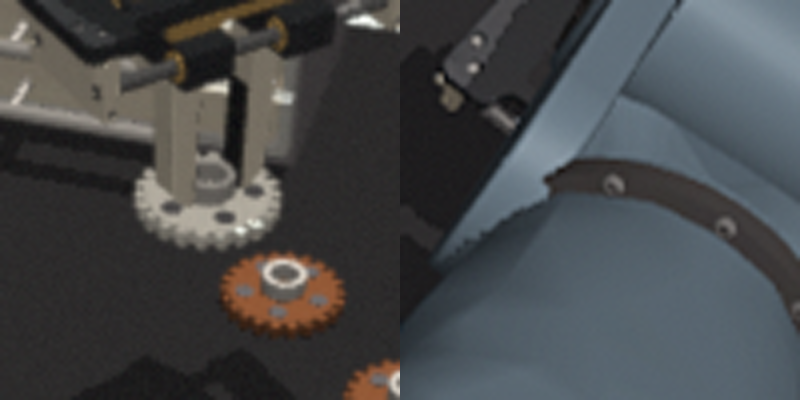

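Request:
play_rows(
  moves=[
    [[25.4,51.4,0],0],
    [[25.4,51.4,0],0],
    [[25.4,51.4,0],0],
    [[25.4,51.4,0],0],
    [[25.4,51.4,0],0],
    [[25.4,51.4,0],0],
    [[25.4,51.4,0],0],
    [[25.4,51.4,0],0],
    [[25.4,51.4,0],0],
    [[25.4,51.4,0],0],
  ],
)

```text
clock: 27.8
ee_pos: [0.6048, 0.1993, 0.3459]
tool_rot: [-0.001, 0.36, 0.933, -0.001]
contact_force: [0.9, -0.0, 0.1]
finger_gap: 0.0272
```

Request:
play_rows(
  moves=[
    [[0,0,0],0],
    [[0,0,0],0],
  ],
)

```text
clock: 28.0
ee_pos: [0.6045, 0.1978, 0.3457]
tool_rot: [-0.001, 0.359, 0.933, -0.001]
contact_force: [-0.4, -0.0, -2.2]
finger_gap: 0.0268
```

```bash
python3 go.py .6248 .2684 .14 138
```

```text
shift cm [3.23 6.6  1.96] yaw 137.89 turn -0.11 clock 28.0 ee [0.6045 0.1978 0.3457] j6 -0.59 z [-0.0029 -0.001  -1.    ] gap 0.0268 F [-0.4 -0.  -2.2]
```

Request:
play_rows(
  moves=[
    [[3.2,6.6,0.5],0],
    [[3.2,6.6,1.5],0],
    [[3.2,6.6,1.9],0],
    [[3.2,6.6,1.9],0],
    [[3.2,6.6,1.9],0],
  ],
)

```text
clock: 28.5
ee_pos: [0.6255, 0.2659, 0.3287]
tool_rot: [-0.0, 0.361, 0.933, -0.0]
contact_force: [0.4, -0.9, 0.5]
finger_gap: 0.0267
```

```bash
python3 go.py .6248 .2684 .12 138;python3 look.py 21 .625 .27 .09; python3 - <<'E'
from ov import *
g=(0,255,0);r=(0,0,255)
e=manip.sense()["ee_pos"];wx,wy=e[:2];zb=e[2]-.186-.0119
x,y=.6245,.268
ov("side","pics/side21.png",(165,340),[((x,y,.066,.015),g),((wx,wy,zb+.022,.014),r),((wx,wy,zb+.022,.009),r),((wx,wy,zb+.01,.038),r)],"pics/ov21.png",45,7)
E
```

```text
shift cm [0.22 0.14 2.27] yaw 137.7 turn -0.3 clock 28.5 ee [0.6255 0.2659 0.3287] j6 -0.5 z [-7.e-04 -5.e-04 -1.e+00] gap 0.0267 F [ 0.4 -0.9  0.5]
side crop origin [114 298] x4
top crop origin [117 115] x4
```

View pics/ov21.png

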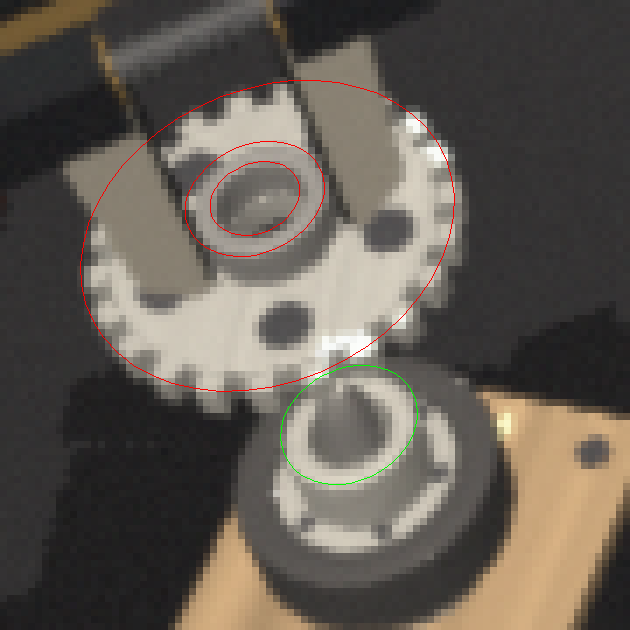

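```bash
python3 - <<'E'
from ov import *
g=(0,255,0);r=(0,0,255)
x,y=.6237,.268
ov("side","pics/side21.png",(170,352),[((.6248,.2685,.066,.009),g),((.6248,.2685,.066,.015),g),((x,y,.074,.006),r),((x,y,.066,.006),r),((x,y,.082,.003),r)],"pics/ov22.png",25,16)
E
```

```text
(no output)
```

View pics/ov22.png

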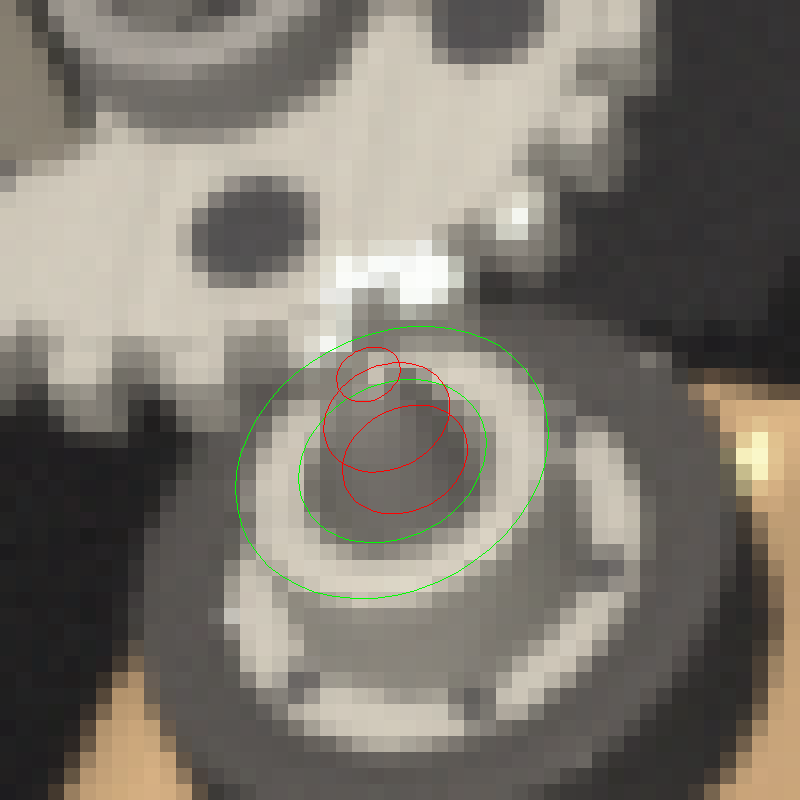

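```bash
python3 go.py .6239 .2682 .106 138
```

```text
shift cm [0.26 0.04 3.73] yaw 137.7 turn -0.3 clock 28.6 ee [0.6256 0.2662 0.3293] j6 -0.5 z [ 4.e-04  0.e+00 -1.e+00] gap 0.0269 F [-0.7 -0.2 -1.5]
```

Request:
play_rows(
  moves=[
    [[0.26,0.04,1.5],0],
    [[0.26,0.04,3.0],0],
    [[0.26,0.04,3.7],0],
    [[0.26,0.04,3.7],0],
    [[0.26,0.04,3.7],0],
  ],
)

```text
clock: 29.1
ee_pos: [0.6238, 0.2696, 0.2917]
tool_rot: [-0.0, 0.36, 0.933, -0.0]
contact_force: [0.1, 0.1, -0.7]
finger_gap: 0.0271
```

Request:
play_rows(
  moves=[
    [[0,0,0],0],
    [[0,0,0],0],
  ],
)

```text
clock: 29.3
ee_pos: [0.6239, 0.2696, 0.2924]
tool_rot: [0.0, 0.36, 0.933, 0.0]
contact_force: [-0.3, 0.7, -0.9]
finger_gap: 0.0271
```

```bash
python3 go.py .6239 .2682 .0785 138;python3 look.py 23 .625 .27 .09
```

```text
shift cm [-0.1  -0.11  2.79] yaw 137.79 turn -0.21 clock 29.3 ee [0.6239 0.2696 0.2924] j6 -0.49 z [ 9.e-04  3.e-04 -1.e+00] gap 0.0271 F [-0.3  0.7 -0.9]
side crop origin [114 298] x4
top crop origin [117 115] x4
```

View pics/z23.png

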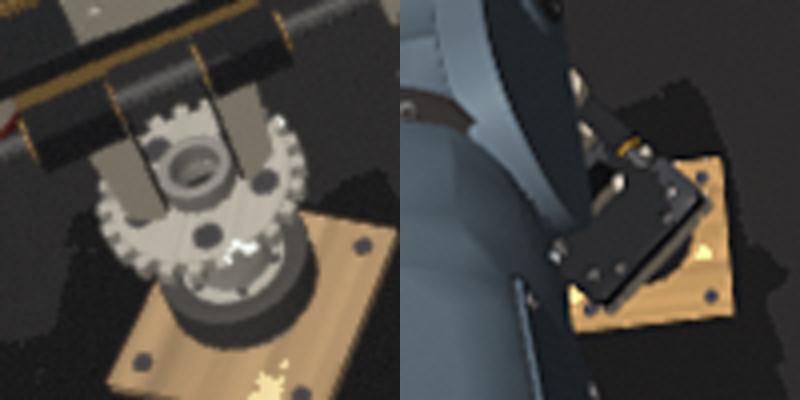

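Request:
play_rows(
  moves=[
    [[-0.1,-0.1,0.4],0],
    [[-0.1,-0.1,0.7],0],
    [[-0.1,-0.1,0.7],0],
    [[-0.1,-0.1,0.7],0],
  ],
)

```text
clock: 29.8
ee_pos: [0.6238, 0.2681, 0.2847]
tool_rot: [-0.0, 0.36, 0.933, -0.0]
contact_force: [0.6, -0.2, -1.0]
finger_gap: 0.0272
```

Request:
play_rows(
  moves=[
    [[0,0,0.4],0],
    [[0,0,0.8],0],
    [[0,0,1.0],0],
    [[0,0,1.0],0],
  ],
)

```text
clock: 30.2
ee_pos: [0.6237, 0.2681, 0.2743]
tool_rot: [-0.0, 0.36, 0.933, -0.0]
contact_force: [-1.2, -0.3, -0.5]
finger_gap: 0.0266
```

```bash
python3 go.py .6239 .2682 .0782 138;python3 look.py 24 .625 .27 .09
```

```text
shift cm [-0.01  0.02  1.01] yaw 137.79 turn -0.21 clock 30.2 ee [0.6237 0.2681 0.2743] j6 -0.5 z [-7.e-04 -2.e-04 -1.e+00] gap 0.0266 F [-1.2 -0.3 -0.5]
side crop origin [114 298] x4
top crop origin [117 115] x4
```

View pics/z24.png

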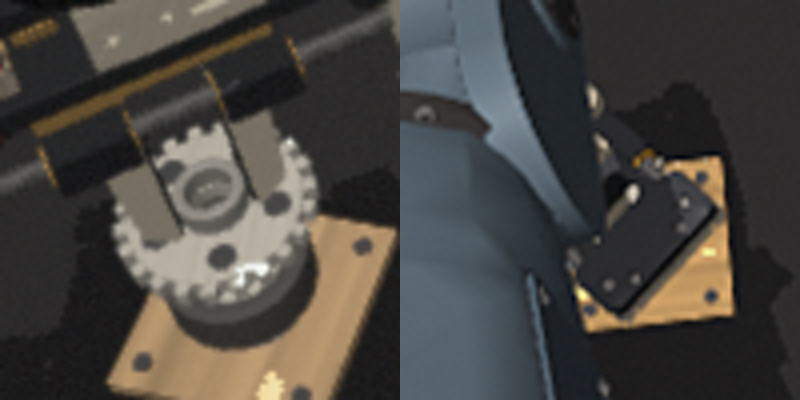

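Request:
play_rows(
  moves=[
    [[0,0,0.4],0],
    [[0,0,0.8],0],
    [[0,0,1.0],0],
    [[0,0,1.0],0],
    [[0,0,1.0],0],
  ],
)

```text
clock: 30.8
ee_pos: [0.6239, 0.2682, 0.2648]
tool_rot: [-0.0, 0.36, 0.933, -0.0]
contact_force: [-0.1, 0.1, -0.5]
finger_gap: 0.0269
```

```bash
python3 go.py .6239 .2682 .0779 138;python3 look.py 25 .625 .27 .09
```

```text
shift cm [-0.    0.01  0.09] yaw 137.79 turn -0.21 clock 30.8 ee [0.6239 0.2682 0.2648] j6 -0.5 z [-1.e-04 -0.e+00 -1.e+00] gap 0.0269 F [-0.1  0.1 -0.5]
side crop origin [114 298] x4
top crop origin [117 115] x4
```

View pics/z25.png

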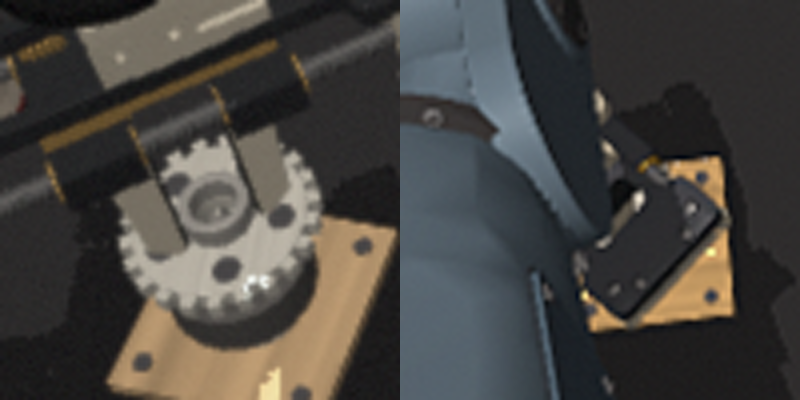

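Tip visible in the bore. I'll go down the last 1 mm, then release and retreat.

Request:
play_rows(
  moves=[
    [[0,0,0.08],0],
    [[0,0,0.08],0],
    [[0,0,0.08],0],
  ],
)

```text
clock: 31.2
ee_pos: [0.6238, 0.2681, 0.264]
tool_rot: [-0.0, 0.36, 0.933, -0.0]
contact_force: [0.7, -0.1, -0.7]
finger_gap: 0.027
```

Request:
play_rows(
  moves=[
    [[0,0,0],0],
    [[0,0,0],0],
    [[0,0,0],0],
    [[0,0,0],0],
    [[0,0,0],0],
  ],
  claw=0.55,
)

```text
clock: 31.7
ee_pos: [0.6238, 0.2682, 0.2641]
tool_rot: [0.0, 0.36, 0.933, 0.0]
contact_force: [-0.6, -0.2, 0.0]
finger_gap: 0.0508
```

Request:
play_rows(
  moves=[
    [[0,0,-3],0],
    [[0,0,-8],0],
    [[-10,-10,-12],0],
    [[-20,-20,-12],0],
    [[-30,-30,-12],0],
    [[-30,-30,-12],0],
    [[-30,-30,-12],0],
    [[-30,-30,-12],0],
    [[-30,-30,-12],0],
    [[-30,-30,-12],0],
  ],
)

```text
clock: 32.7
ee_pos: [0.6429, -0.1306, 0.3826]
tool_rot: [0.0, 0.36, 0.933, 0.0]
contact_force: [1.4, 1.2, 0.1]
finger_gap: 0.0516
```

```bash
python3 look.py 26 .625 .27 .07; python3 - <<'E'
from ov import *
r=(0,0,255)
x,y=.6239,.2682
ov("side","pics/side26.png",(170,345),[((x,y,.088,.014),r),((x,y,.076,.038),r),((x,y,.066,.038),r)],"pics/ov26.png",37,8)
print(manip.sense()["clock"])
E
```

```text
side crop origin [117 304] x4
top crop origin [120 117] x4
32.8
```

View pics/ov26.png

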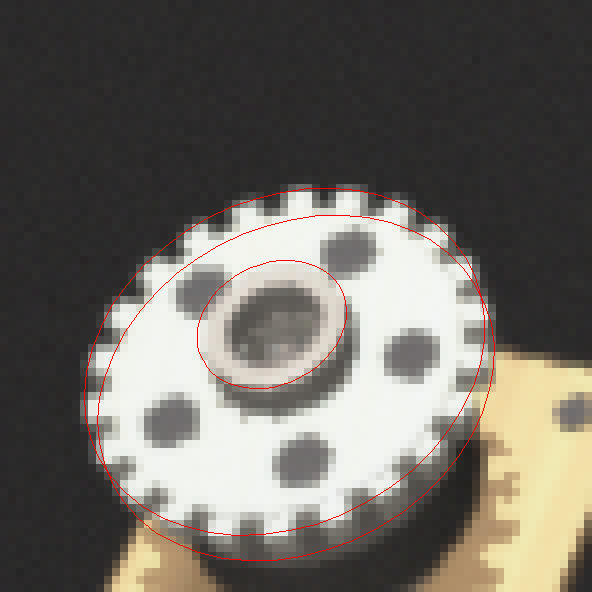

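View pics/side26.png

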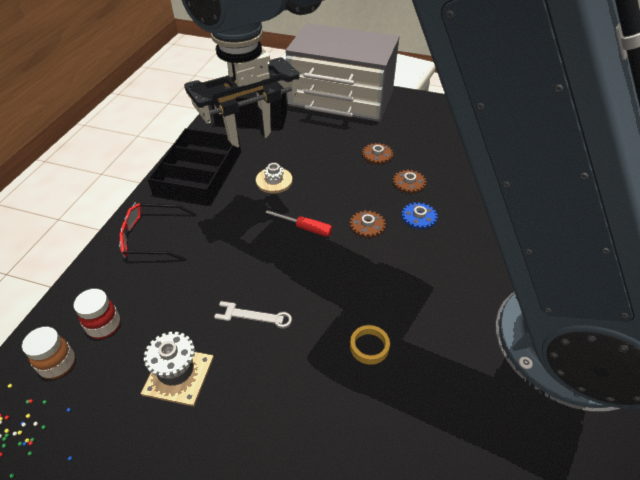

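View pics/top26.png

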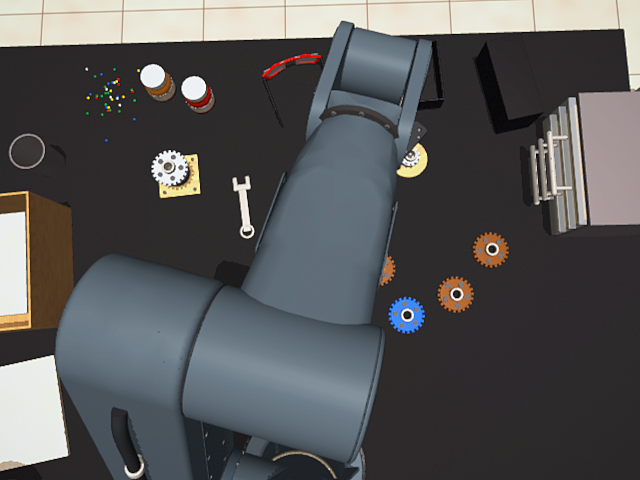

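Request:
play_rows(
  moves=[
    [[0,0,0],0],
    [[0,0,0],0],
    [[0,0,0],0],
  ],
)

```text
clock: 33.1
ee_pos: [0.6432, -0.1271, 0.3822]
tool_rot: [-0.0, 0.359, 0.933, 0.0]
contact_force: [-0.2, -0.2, 0.3]
finger_gap: 0.0511
```

```bash
python3 - <<'E'
from h import *
a=cv2.imread("pics/side0.png");i=manip.get_image("side")[:,:,::-1].copy();cv2.imwrite("pics/side27.png",i)
for n,(x0,y0,x1,y1) in dict(wrench=(210,295,295,332),driver=(262,206,335,238)).items():
    f=lambda q:np.argwhere((q[y0:y1,x0:x1].max(2)>(110 if n=="wrench" else 120))).mean(0).round(2)
    print(n,f(a),f(i))
print(manip.job_done())
E
```

```text
wrench [19.59 41.89] [19.59 41.83]
driver [17.29 45.56] [17.92 47.81]
the job is handed in; nothing more can be done
None
```

Both stands are built and the job is handed in at about 33 s, well under the 112 s limit. I seated the small gear on the short axle first. Then I put the wheel, the spacer and the white large gear on the tall axle, in that order, and moved the arm clear.

**Seating:** In the side-camera overlays, all four parts sit at their expected heights, flat and hub up. The wheel and spacer sit a millimetre or so off the axle centre, inside the bore's play. The force readings I took after each move stayed under 5 N.

**Tools left alone:** The wrench's image position changed by less than 0.1 px. The screwdriver's brightness centroid shifted about 2 px along its length. I put that down to the arm's shadow on its blade, because nothing came near it and it looks in place in the picture, but I took no second measurement.

**Camera disagreement:** The two cameras differed by about 1–4 mm on positions. I did the final alignment from the side camera with each part held over its axle.

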